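# Refit an idler pulley and lock it with a push-on spring clip

### The arm

A 7-joint arm with a two-finger parallel gripper is mounted at the origin on the work surface; the furniture and walls round the work are solid. World frame = base frame: x ahead of the robot, y to its left, z up, the work surface at z = 0. Lengths are in mm, angles in degrees, forces in N, time in s.
With the tool pointing down it reaches from about 400 to 875 mm from the base axis. Payload 19.3 kg.
Tool frame: the origin (TCP) lies between the finger pads; the fingertips stand 25 mm ahead of it and the grasp point (between the pads) lies 6 mm ahead of it; z points along the fingers, y is the direction in which the jaws open and shut (so a half turn about z gives the same grasp; the last joint's range is limited). The gripper opens to 85 mm and grips with 20 to 120 N. Pads are 22 mm wide; open, the fingers measure 114 mm over their backs; the gripper's body (76 mm by 85 mm) begins 54 mm behind the grasp point. The pads swing forward as they close: fully open they stand 13 mm farther back than shut.
Start: joints at [-79.481, 29.874, -2.08, 91.645, 1.215, 58.505, -6.463], TCP at [156.947, 604.965, 256.291] pointing down, gripper open.
Joint ranges: [-166.77, 166.77], [-17.47, 122.26], [-85.68, 81.53], [9.62, 139.38], [-72.42, 252.41], [9.2, 110.78], [-144.41, 144.41]. Speed limits (degrees/s): [108.29, 108.29, 136.94, 136.94, 172.46, 172.46, 172.46].

### API

Orientations are given as a 3x3 rotation matrix whose columns are the frame's x, y, z axes.
In Python, from cell import read_state, camera, camera_model, sign_off, look_for, outline_of gives the robot as it stands.
- The arm moves only by the tool jog_arm, never from a script. Its argument "moves" is a list of rows, each a list of 7 numbers: the shift along the tool's x, y, z in m, then the turn, a rotation vector about the tool's x, y, z in degrees, then the finger opening in m, from 0 to 0.0854. In form: [[dx, dy, dz, ax, ay, az, gripper], ...]. A call has 1 to 8 rows; each row is the pose to reach, as a shift and turn from the pose measured when the call began, along the tool's axes at that moment; what a row does not reach only later rows make up. A row lasts 1/8 s, in which the tool goes at most 62.5 mm and 10.7 degrees, less where a joint would pass 70% of its speed; a pose out of reach is approached as far as the arm can. A call with a gripper value outside its range is refused whole. The fingers move at their own pace and stop on an object; "newtons" is the grip in N (left out, the last holds). Time passes only in rows, so rows that repeat a pose let the fingers close. It gives the time, the measured TCP pose, the force and the opening at its end, in the units of the state.
- read_state(): the state, without advancing time (a new reading comes with each control period).
- camera(name): name is "scene" or "top" or "wrist"; returns (picture, depth): 480x640x3 uint8, red, green, blue; 480x640 float32, mm along the optical axis (not along the pixel's ray), 0 where there is no reading.
- camera_model(name): a dict with "fx", "fy", "cx", "cy" (pixels), "R" (3x3) and "t" (3): a world point X has camera coordinates R X + t; the wrist camera has in their place "hand_eye" (4x4, takes a point from camera to tool coordinates, whose origin is the TCP and whose axes are the flange's). Camera axes: x right, y down, z forward; pixel columns grow to the right and rows downward; lengths in mm; the calibration is good to about 2 mm. A picture is of the moment at which its call begins: read the wrist's pose just before it. camera_model takes no time and is no camera call.
- sign_off(): hands the job in, once; it reports no verdict.
Trained networks look in the newest picture that a camera, given by its name, has taken for a name from the list of things; names that differ only in an ending like _2 or _b are one class to them, and where a whole thing is asked for, a point or a joint stands for the part that bears it (a point fixed in the world has none). Each returns a list of dicts, best first, with "p" (0 to 1); they miss things now and then, are a little off and sometimes report something else, mostly with a low value. They report only what shows in the picture. A call takes as long as a camera call. They do not tell look-alikes from the thing itself.
- look_for(name, camera): "box" ([left, top, width, height] in pixels, round what is visible of it).
- outline_of(name, camera): "pixels" (480x640 bool, what is visible of it) and "box" ([left, top, width, height] in pixels, round what is visible of it).
The state is a dict: "clock": time; "q": joint angles; "qd": joint speeds; "tau": joint torques, N m; "ee_pos": TCP position; "tool_rot": TCP orientation; "force": force on the tool from outside, world axes, zero at the start; "torque": the same for the moment, N m; "gripper_width": finger opening in mm.
Only numpy, scipy, OpenCV 4.12 (cv2) and the standard library are available. Lean on these libraries where they do the work, as an engineer would, in place of code of your own. Each camera call takes 0.05 s, during which the arm holds its last target.

### The job

Put the idler pulley back on the spindle of the belt tensioner, hub up and fully down on its seat, lowering it gently. Then push the spring clip sideways into the spindle groove just above the hub, its open jaws pointing at the tension screw, until it snaps over, and bear on it along the rails with a firm push of more than 12 N but never over 30 N, so that it is surely home before you let go; the block under the spindle is loose and gives way until it meets the screw, so go by feel. Leave the other things on the bench where they are.

Things in the scene. Friction and masses are not known exactly. Their poses are not given: they have to be found in the camera images.
- tensioner: belt tensioner on its plywood board (board 270 x 130 x 15 mm, fixed to the bench): grey base plate, two steel guide rails, and at the +x end an upright lug (top at 59 mm) with a horizontal tension screw and black knob. Origin: centre of the board's underside; x runs along the rails towards the screw, z up
- seat (a point): point on the spindle axis at the top of the flange on which the pulley sits, 49 mm above the bench; it moves with the block. Axes parallel to the tensioner's
- groove (a point): point on the spindle axis level with the hub top of a seated pulley (83 mm above the bench); a seated clip's underside lies here. The groove is 20 mm in diameter, its upper shoulder 7.5 mm above this point. Below and above it the spindle is 26 mm in diameter; it tapers from 15 mm above this point to its top at 21.5 mm. Axes parallel to the tensioner's
- pulley: aluminium idler pulley, lying hub up: V-groove rim 62 mm in diameter and 22 mm high, hub 35 mm in diameter, 34 mm high in all, bore 29 mm, 0.2 kg. Origin: centre of its underside; z up along the bore
- clip: push-on spring clip, lying flat: steel fork 4.5 mm thick, 35 mm wide, with two sprung jaws; behind it an upright black thumb grip to hold it by, centred at x = -39 mm, 22 mm long (x), 16 mm wide (y), 30 mm high; 0.05 kg in all. Origin: on the underside, at the point that lies on the spindle axis when the clip is home; x points forward out of the open jaws, z up
- clip_mouth (a point): point on the clip's underside between the tips of its jaws, 12 mm in front of its origin. The lips (at x = 8 mm) stand 14.5 mm apart and must spread over the 20 mm groove: that takes 7 to 12 N of push once the block is on the screw; then they snap over and pull the clip home
- screwdriver: yellow screwdriver, a bystander, 202 mm long, lying near the robot
- sanding_block: brown sanding block, a bystander, 126 x 94 x 29 mm
- nail_punch: steel nail punch, a bystander, about 130 mm long
- gclamp: dark G-clamp, a bystander, 147 x 199 x 26 mm
- pencil: pencil, a bystander, 190 mm long
- saddle: the rounded back of the clip's throat, part of the steel fork, which bears on the floor of the groove when the clip is home; frame as the clip's. At the snap the block may jump a few mm back to the clip and the push drops; pushed on, the block returns to the screw, and only then does the push rise steeply. A seated clip lies on the hub top
- block: steel slide block that carries the spindle and slides between the rails along the tensioner's x with about 4 N of friction; it has 6 to 22 mm of free travel in +x before it stops dead on the screw, and cannot move sideways. Origin: on the spindle axis, 25 mm above the bench; axes parallel to the tensioner's
Mind the look-alikes: they are no part of the job. Of the things shaped like the pulley, the aluminium one is meant.

How it is judged:
By the outcome, as a careful person would: the job done as asked, in the order asked, and still so for the second after the job is handed in, with the robot touching nothing.
It also fails if it takes over 72 s, if anything falls off the work surface, if the arm or the gripper's body presses on something with over 40 N, if the wrist force passes 120 N, or if a joint passes its speed limit or range.

## Working session

There is one attempt and no reset: what is moved stays moved. The work goes in short steps, Python scripts to look and compute and a tool call to move; the robot and the scene stay as the last step left them, time stands still between calls to the robot, and variables do not carry over. Pictures are saved under pics/ and viewed, and the job is handed in when it is done.

Besides the shell and the picture viewer there is one more tool, called after ">>>" as name([rows], argument=value, ...), one row to a line, values as JSON. jog_arm: Moves the arm, as the interface text tells. Its arguments: {"type":"object","properties":{"moves":{"type":"array","items":{"type":"array","items":{"type":"number"}}},"newtons":{"type":"number"}},"required":["moves"]}

```bash
ls; mkdir -p pics
cat > h.py <<'E'
import numpy as np, cv2, json
from cell import *
def save(n,img): cv2.imwrite('pics/'+n+'.png',cv2.cvtColor(img,cv2.COLOR_RGB2BGR))
def unproj(m,u,v,d):
    c=np.stack([(u-m['cx'])/m['fx']*d,(v-m['cy'])/m['fy']*d,d],-1)
    return (c-m['t'])@np.array(m['R'])  # R^T(c-t)
E
python3 - <<'E'
from h import *
s=read_state()
for k in s: print(k,np.round(s[k],3).tolist())
for c in ('scene','top'):
    p,d=camera(c); save(c+'0',p); np.save(c+'0.npy',d); np.save(c+'0p.npy',p)
    print(c,{k:np.round(v,3).tolist() for k,v in camera_model(c).items()})
    for n in ['tensioner','pulley','clip','block','screwdriver']:
        try: print(n,[(np.round(r['box']).tolist(),round(r['p'],2)) for r in look_for(n,c)])
        except Exception as e: print(n,e)
print({k:np.round(v,3).tolist() for k,v in camera_model('wrist').items()})
print(read_state()['clock'])
E
```

```text
pics
clock 0.0
q [-79.481, 29.91, -2.08, 91.672, 1.216, 58.503, -6.465]
qd [-0.128, -0.036, -0.011, 0.023, -0.087, -0.002, -0.047]
tau [0.001, -92.71, 1.98, -36.993, 0.018, 0.008, -0.0]
ee_pos [156.91, 604.686, 255.727]
tool_rot [[-0.968, 0.251, -0.0], [0.251, 0.968, -0.001], [-0.0, -0.001, -1.0]]
force [-0.583, 0.062, -0.68]
torque [0.019, 0.049, -0.01]
gripper_width 85.507
scene {'fx': 578.419, 'fy': 578.419, 'cx': 326.939, 'cy': 245.375, 'R': [[0.71, -0.704, 0.019], [-0.532, -0.553, -0.641], [0.462, 0.445, -0.768]], 't': [-341.487, 282.635, 1302.247]}
tensioner [([305.0, 189.0, 83.0, 85.0], 0.79)]
pulley [([314.0, 397.0, 27.0, 32.0], 0.9), ([391.0, 280.0, 27.0, 24.0], 0.72), ([233.0, 248.0, 23.0, 22.0], 0.7), ([349.0, 275.0, 23.0, 23.0], 0.59)]
clip [([267.0, 196.0, 18.0, 15.0], 0.55)]
block [([337.0, 202.0, 22.0, 27.0], 0.96)]
screwdriver [([270.0, 238.0, 41.0, 56.0], 0.73), ([193.0, 200.0, 41.0, 42.0], 0.5)]
top {'fx': 445.007, 'fy': 445.007, 'cx': 323.394, 'cy': 236.81, 'R': [[0.022, -1.0, 0.023], [-0.991, -0.025, -0.135], [0.135, -0.02, -0.991]], 't': [-46.867, 451.01, 958.512]}
tensioner [([258.0, 118.0, 78.0, 123.0], 0.7)]
pulley [([232.0, 287.0, 25.0, 26.0], 0.92), ([353.0, 218.0, 28.0, 26.0], 0.81), ([393.0, 189.0, 26.0, 32.0], 0.65)]
clip [([198.0, 197.0, 18.0, 31.0], 0.66)]
block [([287.0, 162.0, 25.0, 30.0], 0.97)]
screwdriver [([257.0, 259.0, 78.0, 25.0], 0.73), ([258.0, 120.0, 80.0, 124.0], 0.24)]
{'fx': 401.858, 'fy': 401.858, 'cx': 315.689, 'cy': 244.1, 'hand_eye': [[-0.0, -0.948, -0.319, 82.899], [1.0, -0.0, -0.0, -0.244], [0.0, -0.319, 0.948, -117.098], [0.0, 0.0, 0.0, 1.0]]}
0.6
```

View pics/top0.png

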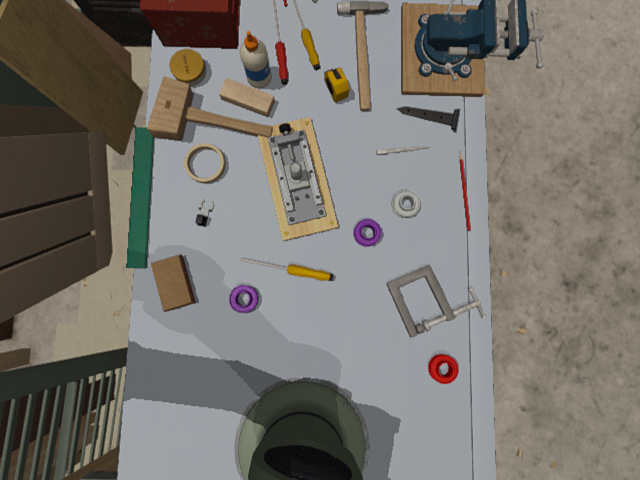

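View pics/scene0.png

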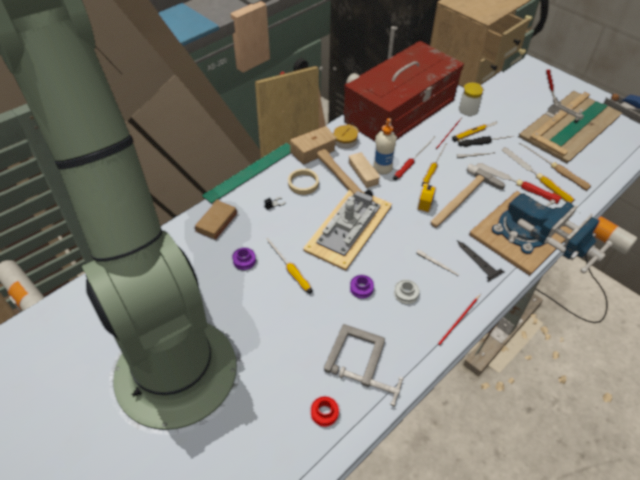

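Run:
```python
import cv2
a=cv2.imread('pics/top0.png');s=cv2.imread('pics/scene0.png')
cv2.imwrite('pics/topc.png',cv2.resize(a[100:330,180:445],None,fx=3,fy=2.6,interpolation=cv2.INTER_CUBIC)[:600,:800])
cv2.imwrite('pics/scc.png',cv2.resize(s[180:330,220:430],None,fx=3.8,fy=3.8,interpolation=cv2.INTER_CUBIC)[:600,:800])
```

```text
(no output)
```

View pics/topc.png

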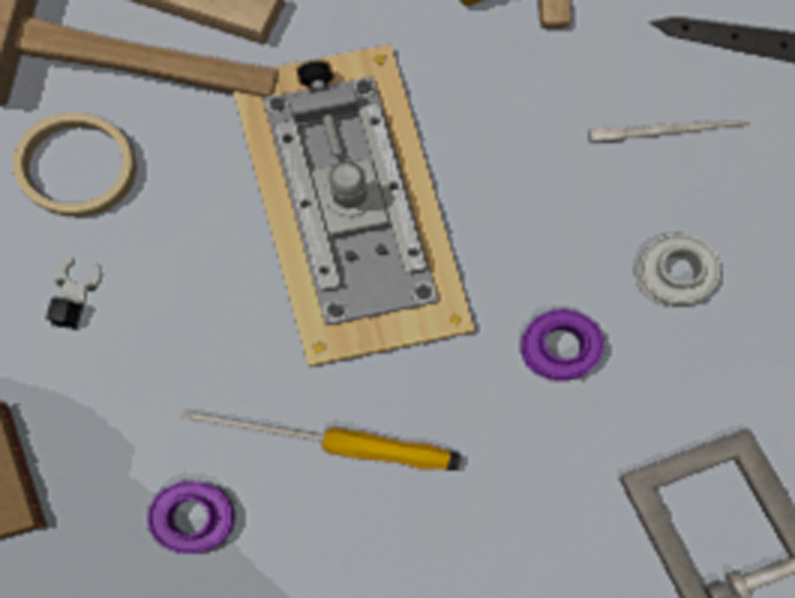

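View pics/scc.png

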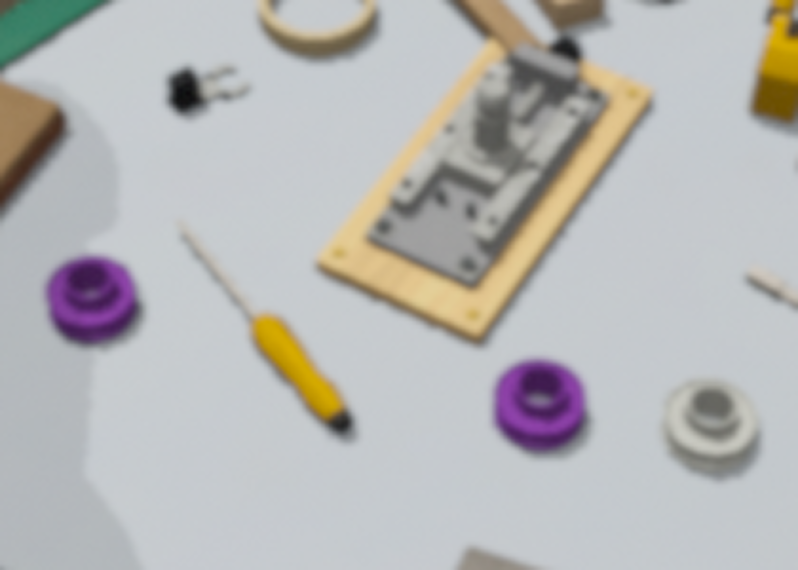

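The top picture shows four things that could be taken for the pulley: purple ones at (368,232) and (244,298), a red ring at (443,368), and the grey aluminium one, hub up, at (406,204). By the description I choose the one at (406,204), and the close crop shows bare metal with a hub. The clip is at (204,212), with its jaws up and to the right. The spindle is at about (296,170), and the knob at (285,127) marks the tensioner's +x end.

Run:
```python
from h import *
m=camera_model('top');d=np.load('top0.npy');p=np.load('top0p.npy')
V,U=np.mgrid[0:480,0:640].astype(float)
P=unproj(m,U,V,d)
print('bench z',np.median(P[200:250,340:350,2]), 'noise',np.std(P[200:250,340:350,2]))
def reg(u0,u1,v0,v1,z0,z1):
    q=P[v0:v1,u0:u1].reshape(-1,3);dd=d[v0:v1,u0:u1].ravel()
    k=(dd>0)&(q[:,2]>z0)&(q[:,2]<z1);return q[k]
def circ(q):
    A=np.c_[2*q[:,:2],np.ones(len(q))];b=(q[:,:2]**2).sum(1)
    x=np.linalg.lstsq(A,b,rcond=None)[0];return x[:2],np.sqrt(x[2]+x[:2]@x[:2])
# pulley
q=reg(385,430,185,222,5,60);print('pulley',len(q),q.mean(0),q.min(0),q.max(0))
h=reg(385,430,185,222,28,42);print('hub',len(h),h.mean(0),circ(h))
r=reg(385,430,185,222,10,28);print('rim',len(r),r.mean(0),r[:,2].mean(), cv2.minEnclosingCircle(r[:,:2].astype(np.float32)))
# clip
c=reg(190,220,195,232,2,60);print('clip',len(c)); g=c[c[:,2]>18];f=c[c[:,2]<12];print('grip',len(g),g.mean(0),g.max(0),cv2.minAreaRect(g[:,:2].astype(np.float32)));print('fork',len(f),f.mean(0),cv2.minAreaRect(f[:,:2].astype(np.float32)))
# spindle
s=reg(282,312,155,190,90,115);print('spin',len(s),s.mean(0),s.max(0),cv2.minEnclosingCircle(s[:,:2].astype(np.float32)))
b=reg(255,345,112,245,9,21);print('board',len(b),b.mean(0),cv2.minAreaRect(b[:,:2].astype(np.float32)))
```

```text
bench z 0.1064866614906929 noise 63.85301486046719
pulley 508 [ 535.99760168 -222.69429964   21.64395583] [ 505.84011161 -253.58509067    5.0279775 ] [ 566.77120039 -186.68030911   37.38327825]
hub 77 [ 536.4962368  -223.28636118   33.19544209] (array([ 536.57150037, -223.21149386]), np.float64(16.010023487417836))
rim 409 [ 536.43145902 -223.17937592   20.27564947] 20.27564946791372 ((536.8257446289062, -223.4734649658203), 30.986467361450195)
clip 379
grip 80 [485.99230255 239.80038364  28.66249218] [497.30769725 250.31449333  34.25178848] ((486.58258056640625, 240.65969848632812), (17.346904754638672, 21.906003952026367), 81.25017547607422)
fork 290 [505.89483957 233.91476247   4.08642805] ((504.39532470703125, 235.80856323242188), (84.08497619628906, 66.1604995727539), 1.7746387720108032)
spin 126 [586.85413807  27.09222141 102.18370199] [601.5220646   38.93774101 108.32509294] ((588.2633666992188, 27.072460174560547), 13.349334716796875)
board 2851 [578.23060408  24.64248428  15.19030503] ((610.538330078125, 35.658409118652344), (310.2624816894531, 134.2745361328125), 15.36378288269043)
```

```bash
cat >> h.py <<'E'
from scipy.spatial.transform import Rotation as Ro
def Rt(xa):
    a=np.radians(xa);return np.array([[np.cos(a),np.sin(a),0],[np.sin(a),-np.cos(a),0],[0,0,-1.]])
def plan(pos,xa,s=None):
    s=s or read_state();R=np.array(s['tool_rot']);p=np.array(s['ee_pos'])
    d=R.T@(np.array(pos)-p)/1000; rv=Ro.from_matrix(R.T@Rt(xa)).as_rotvec(degrees=True)
    return np.round(d,4).tolist()+np.round(rv,2).tolist()
def st():
    s=read_state();R=np.array(s['tool_rot'])
    print('t',round(s['clock'],2),'pos',np.round(s['ee_pos'],1),'xa',round(np.degrees(np.arctan2(R[1,0],R[0,0])),2),'tilt',np.round(R[:2,2],4),'F',np.round(s['force'],1),'w',round(s['gripper_width'],1),'q',np.round(s['q'],0));return s
def wrist(name):
    s=read_state();p,d=camera('wrist');save(name,p);m=camera_model('wrist');H=np.array(m['hand_eye'])
    T=np.eye(4);T[:3,:3]=s['tool_rot'];T[:3,3]=s['ee_pos'];C=T@H
    mm=dict(m);mm['R']=C[:3,:3].T;mm['t']=-C[:3,:3].T@C[:3,3]
    V,U=np.mgrid[0:480,0:640].astype(float)
    P=unproj(mm,U,V,d);P[d<=0]=np.nan
    np.savez(name+'.npz',p=p,d=d,P=P,R=mm['R'],t=mm['t']);return p,d,P,mm
E
python3 - <<'E'
from h import *
st();print(plan([510,225,255],116)); print(plan([540,10,265],60))
E
```

```text
t 0.6 pos [156.9 605.  256.3] xa 165.46 tilt [-0.     -0.0001] F [ 0.5  0.7 -1.1] w 85.7 q [-79.  30.  -2.  92.   1.  59.  -6.]
[-0.4372, -0.2791, 0.0013, -0.0, 0.0, 49.46]
[-0.5202, -0.4797, -0.0087, -0.0, 0.0, 105.46]
```

>>> jog_arm([
  [-0.437,-0.279,0.001,0,0,49.5,0.085],
  [-0.437,-0.279,0.001,0,0,49.5,0.085],
  [-0.437,-0.279,0.001,0,0,49.5,0.085],
  [-0.437,-0.279,0.001,0,0,49.5,0.085],
  [-0.437,-0.279,0.001,0,0,49.5,0.085],
  [-0.437,-0.279,0.001,0,0,49.5,0.085],
  [-0.437,-0.279,0.001,0,0,49.5,0.085],
  [-0.437,-0.279,0.001,0,0,49.5,0.085],
])

```text
clock: 1.6
ee_pos: [498.5, 237.2, 255.6]
tool_rot: [[-0.438, 0.899, 0.0], [0.899, 0.438, 0.0], [0.0, 0.001, -1.0]]
force: [1.2, 1.0, -0.1]
gripper_width: 85.1
```

Run:
```python
from h import *
p,d,P,m=wrist('w1')
st();print(plan([560,-10,265],60))
print([(np.round(r['box']).tolist(),round(r['p'],2)) for r in look_for('clip','wrist')])
```

```text
t 1.65 pos [503.5 229.7 255.8] xa 115.52 tilt [ 0.0032 -0.0026] F [  2.4 -11.6  -2.9] w 85.0 q [-43.  24.  16. 103.  -8.  54.   2.]
[-0.2406, -0.0522, -0.0083, 0.2, 0.15, 55.52]
[([289.0, 178.0, 67.0, 54.0], 0.79)]
```

View pics/w1.png

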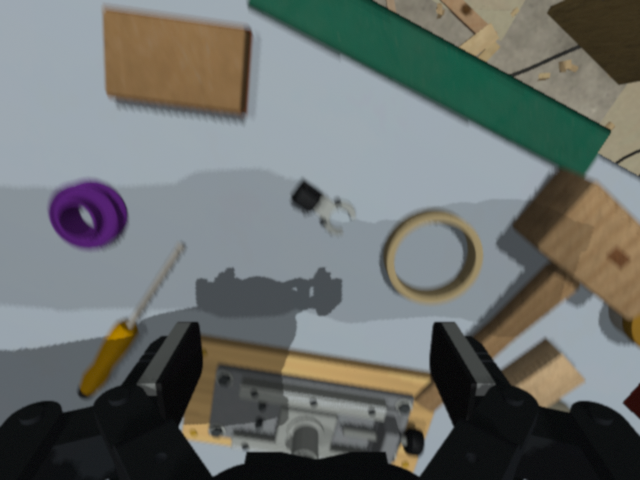

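The clip shows at (324,206), grip up and left, jaws down and right. The arm was still settling, so I'll measure it again later. Next I'll look at the tensioner.

>>> jog_arm([
  [-0.06,-0.013,-0.003,0,0,14,0.085],
  [-0.12,-0.026,-0.006,0,0,28,0.085],
  [-0.18,-0.04,-0.008,0,0,42,0.085],
  [-0.24,-0.052,-0.008,0.2,0.15,55.5,0.085],
  [-0.24,-0.052,-0.008,0.2,0.15,55.5,0.085],
  [-0.24,-0.052,-0.008,0.2,0.15,55.5,0.085],
  [-0.24,-0.052,-0.008,0.2,0.15,55.5,0.085],
])

```text
clock: 2.58
ee_pos: [557.4, -5.2, 264.1]
tool_rot: [[0.496, 0.868, -0.001], [0.868, -0.496, 0.001], [0.0, -0.002, -1.0]]
force: [0.3, 0.0, 0.3]
gripper_width: 85.3
```

Run:
```python
from h import *
st();p,d,P,m=wrist('w2')
st();print(plan([537,-223,120],14))
r=look_for('tensioner','wrist');print([(np.round(r['box']).tolist(),round(r['p'],2)) for r in r])
for b in look_for('block','wrist'): print(b['box'],b['p'])
```

```text
t 2.58 pos [557.4  -5.2 264.1] xa 60.25 tilt [-0.0014  0.001 ] F [0.3 0.  0.3] w 85.3 q [-29.  26.  32. 103. -17.  56. -19.]
t 2.62 pos [557.4  -5.3 264.2] xa 60.27 tilt [-0.0012  0.001 ] F [ 0.2  0.  -0.4] w 85.2 q [-29.  26.  32. 103. -17.  56. -19.]
[-0.1992, 0.0904, 0.144, -0.09, 0.02, 46.27]
[([179.0, 2.0, 313.0, 294.0], 0.78)]
[284.8, 111.8, 87.9, 89.0] 0.84
[177.9, 2.7, 313.1, 291.6] 0.48
```

View pics/w2.png

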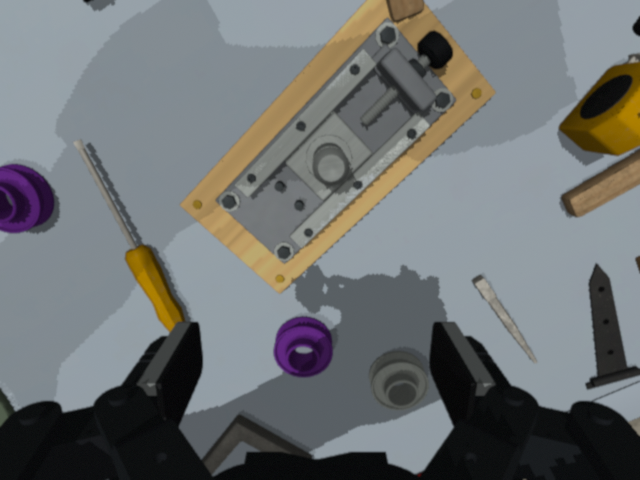

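The tensioner is in full view: spindle top at (330,160), knob at (434,50), and the aluminium pulley at (400,378).

```bash
cat > m2.py <<'E'
from h import *
z=np.load('w2.npz');P=z['P'];p=z['p'].astype(int)
V,U=np.mgrid[0:480,0:640]
print('bench z',np.nanmedian(P[200:260,420:460,2]))
# board via colour+height
box=(U>160)&(U<505)&(V<300)
k=box&(P[...,2]>11)&(P[...,2]<19)&(p[...,0]-p[...,2]>40)
k=cv2.morphologyEx(k.astype(np.uint8),cv2.MORPH_OPEN,np.ones((3,3)))
n,l,s,_=cv2.connectedComponentsWithStats(k);print(s[1:,4][:10])
pts=P[k>0][:,:2]
# long edges: rotate, robust extents as fn of yaw -> minimise area of trimmed box
best=None
for yaw in np.arange(8,20,.1):
    a=np.radians(yaw);c=pts@np.array([[np.cos(a),-np.sin(a)],[np.sin(a),np.cos(a)]])
    lo,hi=np.percentile(c,[.7,99.3],axis=0)
    w=hi-lo
    if best is None or w[1]<best[1]: best=(yaw,w[1],w[0],lo,hi)
print(best)
yaw=best[0];a=np.radians(yaw);R=np.array([[np.cos(a),-np.sin(a)],[np.sin(a),np.cos(a)]])
lo,hi=pts@R[:, :][:,0],0
c=pts@R;mid=(np.percentile(c,.5,axis=0)+np.percentile(c,99.5,axis=0))/2
print('board centre',R@mid)
# spindle
b=(U>300)&(U<365)&(V>125)&(V<195)
for z0,z1 in((98,110),(102.5,108),(60,98),(44,53)):
    q=P[b&(P[...,2]>z0)&(P[...,2]<z1)]
    print(z0,len(q),q.mean(0),cv2.minEnclosingCircle(q[:,:2].astype(np.float32)))
# pulley
b=(U>360)&(U<440)&(V>340)&(V<420)
for z0,z1 in((28,42),(15,28)):
    q=P[b&(P[...,2]>z0)&(P[...,2]<z1)]
    print(z0,len(q),q.mean(0),cv2.minEnclosingCircle(q[:,:2].astype(np.float32)))
# top cam board
m=camera_model('top');d=np.load('top0.npy');tp=np.load('top0p.npy').astype(int)
P=unproj(m,U.astype(float),V.astype(float),d)
k=(U>250)&(U<345)&(V>110)&(V<246)&(P[...,2]>10)&(P[...,2]<20)&(tp[...,0]-tp[...,2]>45)&(V>137)
pts=P[k][:,:2].astype(np.float32);print('topcam',len(pts),cv2.minAreaRect(pts))
E
python3 m2.py
```

```text
bench z -0.41695701036264954
[17183   127]
(np.float64(14.899999999999975), np.float64(128.0340088560913), np.float64(339.11061139914943), array([ 372.17601622, -187.88641687]), array([711.28662762, -59.85240802]))
board centre [553.30677198  19.03700107]
98 1034 [586.94473599  28.34023939 102.5653619 ] ((586.7772216796875, 27.783754348754883), 12.878833770751953)
102.5 652 [586.83817037  27.85005022 103.92250718] ((586.6060791015625, 27.701534271240234), 10.780248641967773)
60 176 [589.19972788  35.96428721  84.1859693 ] ((586.74755859375, 27.687793731689453), 13.076248168945312)
44 1711 [589.33848964  30.1505487   46.06720363] ((588.9500732421875, 26.710309982299805), 34.06387710571289)
28 420 [ 534.92304279 -222.71092998   32.05730335] ((534.6813354492188, -223.44239807128906), 18.377220153808594)
15 1644 [ 535.38331899 -219.96930961   20.58983381] ((534.6207885742188, -223.52386474609375), 31.72325325012207)
topcam 2191 ((580.0265502929688, 25.204635620117188), (245.64244079589844, 129.07725524902344), 15.18563175201416)
```

Run:
```python
from h import *
z=np.load('w2.npz');P=z['P']
V,U=np.mgrid[0:480,0:640]
b=(U>268)&(U<338)&(V>312)&(V<380)&(P[...,2]>10)&(P[...,2]<40)
print(cv2.minEnclosingCircle(P[b][:,:2].astype(np.float32)))
for xa in (14.9,60,40): print(xa,plan([535.3,-223.5,100],xa))
```

```text
((465.9290466308594, -134.9457244873047), 31.29189109802246)
14.9 [-0.2002, 0.0894, 0.164, -0.09, 0.02, 45.29]
60 [-0.2002, 0.0894, 0.164, -0.09, -0.02, 0.19]
40 [-0.2002, 0.0894, 0.164, -0.09, -0.0, 20.19]
```

>>> jog_arm([
  [-0.06,0.027,0.03,0,0,12,0.085],
  [-0.12,0.054,0.06,0,0,24,0.085],
  [-0.17,0.076,0.1,0,0,36,0.085],
  [-0.2,0.0894,0.14,-0.1,0,45.3,0.085],
  [-0.2,0.0894,0.16,-0.1,0,45.3,0.085],
  [-0.2,0.0894,0.164,-0.1,0,45.3,0.085],
  [-0.2,0.0894,0.164,-0.1,0,45.3,0.085],
])

```text
clock: 3.6
ee_pos: [536.0, -222.6, 100.8]
tool_rot: [[0.966, 0.26, 0.001], [0.26, -0.966, 0.0], [0.001, 0.0, -1.0]]
force: [-0.1, -0.1, 0.1]
gripper_width: 85.3
```

Run:
```python
from h import *
st();p,d,P,m=wrist('w3')
V,U=np.mgrid[0:480,0:640]
c=m['R']@np.array([535,-223.5,34])+m['t'];print('px',c[:2]/c[2]*m['fx']+[m['cx'],m['cy']])
for z0,z1 in((30,38),(12,26)):
    b=(P[...,2]>z0)&(P[...,2]<z1)&(np.hypot(P[...,0]-535,P[...,1]+223.5)<42)
    q=P[b];print(z0,len(q),q.mean(0),cv2.minEnclosingCircle(q[:,:2].astype(np.float32)))
print(plan([535.3,-223.5,27],14.9))
```

```text
t 3.6 pos [ 536.  -222.6  100.8] xa 15.05 tilt [0.0006 0.    ] F [-0.1 -0.1  0.1] w 85.3 q [ -6.  43.  34. 107. -36.  41. -26.]
px [317.4613134  283.16725954]
30 1372 [ 535.50339805 -223.34184873   33.01023431] ((534.7560424804688, -223.52188110351562), 17.981525421142578)
12 6890 [ 537.25935357 -222.85276319   19.90986916] ((534.7980346679688, -223.67950439453125), 31.32332420349121)
[-0.0013, 0.0007, 0.0742, 0.03, -0.08, 0.15]
```

View pics/w3.png

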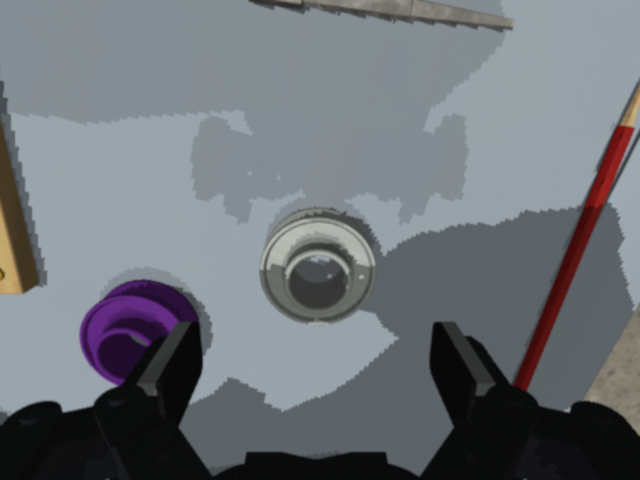

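Close crop: an aluminium pulley, hub up, at (317,265), midway between the fingers. Going down to grip it.

>>> jog_arm([
  [-0.001,0.001,0.04,0,0,0,0.085],
  [-0.001,0.001,0.065,0,0,0,0.085],
  [-0.001,0.001,0.0745,0,0,0,0.085],
  [-0.001,0.001,0.0745,0,0,0,0.055],
  [-0.001,0.001,0.0745,0,0,0,0.055],
  [-0.001,0.001,0.0745,0,0,0,0.055],
  [-0.001,0.001,0.0745,0,0,0,0.055],
], newtons=50)

```text
clock: 4.53
ee_pos: [536.4, -223.8, 28.4]
tool_rot: [[0.966, 0.26, 0.003], [0.26, -0.966, -0.0], [0.003, 0.001, -1.0]]
force: [-2.3, 2.1, 9.5]
gripper_width: 59.9
```

Run:
```python
from h import *
st();p,d,P,m=wrist('w4')
```

```text
t 4.53 pos [ 536.4 -223.8   28.4] xa 15.06 tilt [ 0.0032 -0.0001] F [-2.3  2.1  9.5] w 59.9 q [ -2.  49.  28. 107. -40.  34. -23.]
```

View pics/w4.png

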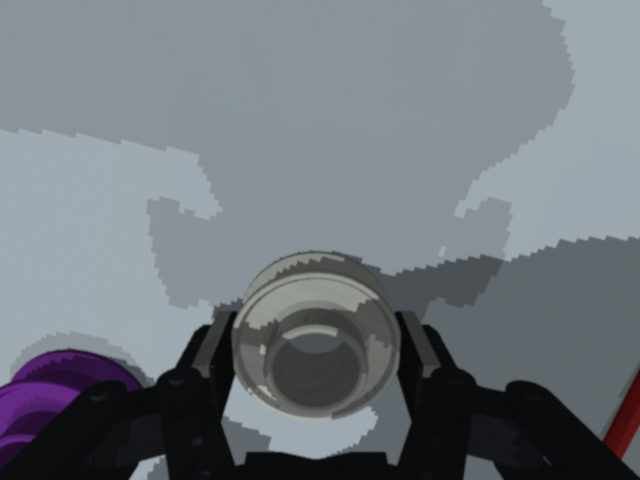

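>>> jog_arm([
  [0,0,-0.01,0,0,0,0.05],
  [0,0,-0.03,0,0,0,0.05],
  [0,0,-0.06,0,0,0,0.05],
  [0,0,-0.11,0,-0.2,0,0.05],
  [0,0,-0.15,0,-0.2,0,0.05],
  [0,0,-0.15,0,-0.2,0,0.05],
  [0,0,-0.15,0,-0.2,0,0.05],
])

```text
clock: 5.45
ee_pos: [535.8, -223.4, 178.7]
tool_rot: [[0.966, 0.26, 0.0], [0.26, -0.966, -0.001], [0.0, 0.001, -1.0]]
force: [0.1, 0.6, -2.6]
gripper_width: 59.4
```

Run:
```python
from h import *
s=st();p,d,P,m=wrist('w5')
R=np.array(s['tool_rot']);T=(P-np.array(s['ee_pos']))@R
b=(abs(T[...,0])<45)&(abs(T[...,1])<27)
z=T[...,2]
for lo,hi in ((-12,0),(0,12),(12,30)):
    k=b&(z>lo)&(z<hi);q=T[k]; 
    if len(q)>20: print(lo,len(q),q.mean(0),np.median(q[:,2]),cv2.minEnclosingCircle(q[:,:2].astype(np.float32)))
print(np.histogram(z[b],bins=np.arange(-30,60,3)))
print(plan([586.7,27.7,190],14.9))
```

```text
t 5.45 pos [ 535.8 -223.4  178.7] xa 15.08 tilt [ 0.0002 -0.0007] F [ 0.1  0.6 -2.6] w 59.4 q [-10.  38.  40. 104. -31.  50. -30.]
-12 3719 [-0.36337141 -0.34747323 -3.81616758] -4.353674481573522 ((-1.09869384765625, -0.6479511857032776), 18.179372787475586)
0 13185 [ 3.98137475 -0.03066738  7.97464222] 8.774663908404287 ((-1.1891027688980103, -0.2984429895877838), 31.499582290649414)
12 3885 [ 7.60232868 -0.17578239 22.39177937] 23.786187514248162 ((10.225774765014648, -0.03126783296465874), 27.068729400634766)
(array([   0,    0,    0,    0,    0,    0,    0,   36, 2718,  965,  895,
        941, 5536, 5813,  381,  351,  318, 1021, 1550,  264,    0,    0,
          0,    0,    0,    0,    0,    0,    0]), array([-30, -27, -24, -21, -18, -15, -12,  -9,  -6,  -3,   0,   3,   6,
         9,  12,  15,  18,  21,  24,  27,  30,  33,  36,  39,  42,  45,
        48,  51,  54,  57]))
[0.1147, -0.2291, -0.0121, 0.02, 0.05, 0.18]
```

View pics/w5.png

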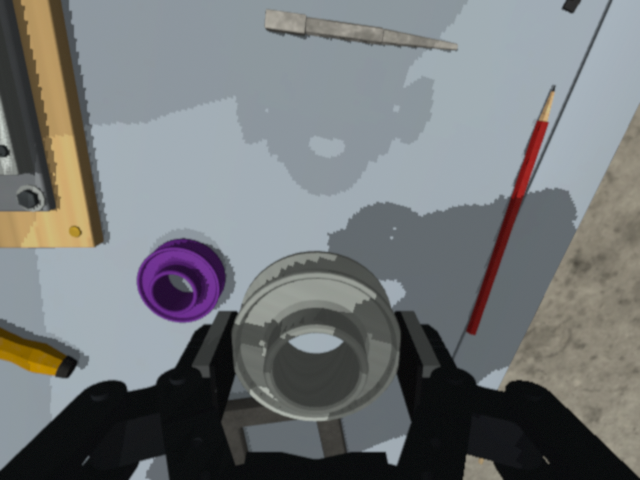

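Run:
```python
from h import *
print(plan([516,9,178],14.9))
```

```text
[0.0416, -0.2294, 0.0, 0.02, 0.05, 0.18]
```

>>> jog_arm([
  [0.01,-0.055,0,0,0,-0.2,0.05],
  [0.02,-0.11,0,0,0,-0.2,0.05],
  [0.03,-0.165,0,0,0,-0.2,0.05],
  [0.041,-0.22,0,0,0,-0.2,0.05],
  [0.041,-0.229,0,0,0,0,0.05],
  [0.041,-0.229,0,0,0,0.2,0.05],
  [0.041,-0.229,0,0,0,0.2,0.05],
])

```text
clock: 6.38
ee_pos: [515.5, 6.9, 177.9]
tool_rot: [[0.967, 0.255, -0.001], [0.255, -0.967, -0.001], [-0.001, 0.001, -1.0]]
force: [1.5, 0.6, -0.9]
gripper_width: 60.0
```

Run:
```python
from h import *
s=st();p,d,P,m=wrist('w6')
R=np.array(s['tool_rot']);T=(P-np.array(s['ee_pos']))@R
V,U=np.mgrid[0:480,0:640]
near=np.hypot(P[...,0]-586.7,P[...,1]-27.7)<20
for z0,z1 in((102.5,108),(97,108),(50,97)):
    q=P[near&(P[...,2]>z0)&(P[...,2]<z1)]
    if len(q)>20:print(z0,len(q),q.mean(0),cv2.minEnclosingCircle(q[:,:2].astype(np.float32)))
z=T[...,2];b=(abs(T[...,0])<45)&(abs(T[...,1])<27)
for lo,hi in ((-12,0),(0,12)):
    q=T[b&(z>lo)&(z<hi)];print(cv2.minEnclosingCircle(q[:,:2].astype(np.float32)))
q=T[b&(z>5)&(z<11)];A=np.c_[q[:,:2],np.ones(len(q))];print('rim plane',np.linalg.lstsq(A,q[:,2],rcond=None)[0])
# board edge yaw
k=(P[...,2]>11)&(P[...,2]<19)&(p[...,0].astype(int)-p[...,2]>40)
pts=P[k][:,:2]
a=np.radians(14.9);ex=np.array([np.cos(a),np.sin(a)]);ey=np.array([-ex[1],ex[0]])
c=(pts-[586.7,27.7])@np.c_[ex,ey]
for sgn in(1,-1):
  E=[]
  for x0 in np.arange(-150,120,4):
    w=c[(c[:,0]>x0)&(c[:,0]<x0+4)]
    if len(w)>15: E.append((x0+2,(w[:,1]*sgn).max()))
  E=np.array(E)
  if len(E)>6:
    med=np.median(E[:,1]);E=E[abs(E[:,1]-med)<5];f=np.polyfit(E[:,0],E[:,1]*sgn,1);print('edge',sgn,len(E),f,'dyaw',np.degrees(np.arctan(f[0])))
```

```text
t 6.38 pos [515.5   6.9 177.9] xa 14.76 tilt [-0.0011 -0.0012] F [ 1.5  0.6 -0.9] w 60.0 q [-38.  33.  43. 114. -31.  45. -52.]
102.5 1490 [587.01691441  27.82824448 103.94473672] ((587.0580444335938, 27.86189079284668), 10.611698150634766)
97 2461 [587.19016985  27.90089572 102.40882994] ((586.8098754882812, 27.835430145263672), 12.974186897277832)
50 31 [593.02566422  24.93676287  71.20142191] ((587.9508056640625, 27.93179702758789), 17.949562072753906)
((-0.995653510093689, -0.7981473803520203), 18.28564453125)
((-1.2393691539764404, -0.15063029527664185), 31.473520278930664)
rim plane [1.26112602e-02 1.00627404e-03 8.55584574e+00]
edge 1 49 [4.35084384e-03 6.45762986e+01] dyaw 0.2492834164834764
edge -1 50 [ 8.13565882e-04 -6.45205626e+01] dyaw 0.0466138811358812
```

View pics/w6.png

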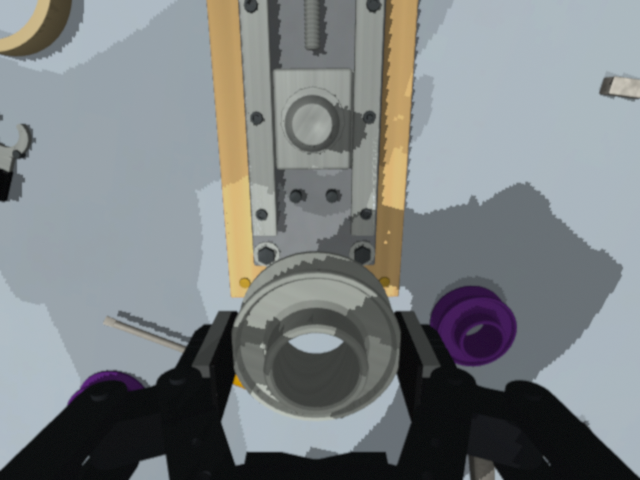

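Run:
```python
from h import *
st();print(plan([588.1,27.9,138],15.0))
```

```text
t 6.42 pos [515.6   6.9 177.9] xa 14.75 tilt [-0.0009 -0.0012] F [-0.   0.3 -2.2] w 59.6 q [-38.  33.  43. 114. -31.  45. -52.]
[0.0755, -0.0019, 0.0398, 0.05, 0.07, -0.25]
```

>>> jog_arm([
  [0.04,-0.001,0,0,0,-0.2,0.05],
  [0.0755,-0.0019,0,0.05,0.07,-0.25,0.05],
  [0.0755,-0.0019,0.02,0.05,0.07,-0.25,0.05],
  [0.0755,-0.0019,0.0398,0.05,0.07,-0.25,0.05],
  [0.0755,-0.0019,0.0398,0.05,0.07,-0.25,0.05],
  [0.0755,-0.0019,0.0398,0.05,0.07,-0.25,0.05],
])

```text
clock: 7.18
ee_pos: [587.9, 27.4, 138.4]
tool_rot: [[0.966, 0.258, 0.0], [0.258, -0.966, 0.0], [0.0, 0.0, -1.0]]
force: [0.3, -0.5, -1.4]
gripper_width: 59.8
```

Run:
```python
from h import *
st();p,d,P,m=wrist('w7');print(plan([588.1,27.9,100],15.0))
q=P[(np.hypot(P[...,0]-586.9,P[...,1]-27.8)<14)&(P[...,2]>97)&(P[...,2]<107)];print(len(q),q.mean(0) if len(q) else 0)
```

```text
t 7.17 pos [587.9  27.4 138.4] xa 14.96 tilt [0.0002 0.    ] F [ 0.3 -0.5 -1.4] w 59.8 q [-34.  42.  39. 104. -35.  46. -52.]
[0.0, -0.0003, 0.0386, 0.0, -0.04, -0.03]
0 0
```

View pics/w7.png

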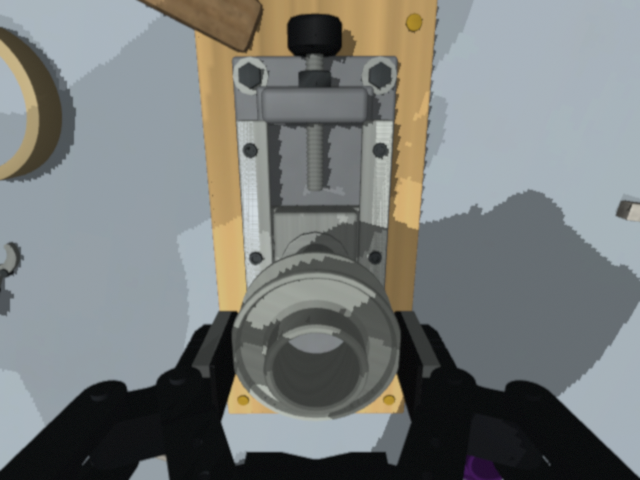

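>>> jog_arm([
  [0,-0.0004,0.004,0,0,0,0.05],
  [0,-0.0004,0.008,0,0,0,0.05],
  [0,-0.0004,0.012,0,0,0,0.05],
  [0,-0.0004,0.016,0,0,0,0.05],
  [0,-0.0004,0.02,0,0,0,0.05],
])

```text
clock: 7.85
ee_pos: [588.0, 28.0, 118.3]
tool_rot: [[0.966, 0.258, 0.001], [0.258, -0.966, 0.0], [0.001, 0.0, -1.0]]
force: [0.1, -0.1, -1.2]
gripper_width: 59.6
```

>>> jog_arm([
  [0,0,0.005,0,0,0,0.05],
  [0,0,0.01,0,0,0,0.05],
  [0,0,0.015,0,0,0,0.05],
  [0,0,0.02,0,0,0,0.05],
  [0,0,0.025,0,0,0,0.05],
  [0,0,0.03,0,0,0,0.05],
  [0,0,0.034,0,0,0,0.05],
])

```text
clock: 8.72
ee_pos: [588.0, 28.0, 84.0]
tool_rot: [[0.966, 0.258, 0.0], [0.258, -0.966, 0.0], [0.0, 0.0, -1.0]]
force: [0.2, -0.1, -1.4]
gripper_width: 59.5
```

Free so far. The last ~6 mm at 1 mm per row.

>>> jog_arm([
  [0,0,0.001,0,0,0,0.05],
  [0,0,0.002,0,0,0,0.05],
  [0,0,0.003,0,0,0,0.05],
  [0,0,0.004,0,0,0,0.05],
  [0,0,0.005,0,0,0,0.05],
])

```text
clock: 9.35
ee_pos: [588.0, 28.0, 79.0]
tool_rot: [[0.966, 0.258, 0.001], [0.258, -0.966, 0.0], [0.001, 0.0, -1.0]]
force: [0.2, 0.0, -1.2]
gripper_width: 59.2
```

>>> jog_arm([
  [0,0,0.0005,0,0,0,0.05],
  [0,0,0.001,0,0,0,0.05],
  [0,0,0.0015,0,0,0,0.05],
])

```text
clock: 9.72
ee_pos: [588.1, 28.0, 77.5]
tool_rot: [[0.966, 0.258, 0.001], [0.258, -0.966, 0.0], [0.001, 0.0, -1.0]]
force: [-2.3, -0.5, 6.3]
gripper_width: 59.5
```

Contact at the expected height (+7.5 N). Releasing.

>>> jog_arm([
  [0,0,0,0,0,0,0.085],
  [0,0,0,0,0,0,0.085],
  [0,0,0,0,0,0,0.085],
  [0,0,-0.02,0,0,0,0.085],
  [0,0,-0.06,0,0,0,0.085],
  [0,0,-0.11,0,0,0,0.085],
  [0,0,-0.11,0,0,0,0.085],
  [0,0,-0.11,0,0,0,0.085],
])

```text
clock: 10.72
ee_pos: [587.9, 28.2, 188.2]
tool_rot: [[0.966, 0.259, 0.001], [0.259, -0.966, 0.001], [0.001, -0.0, -1.0]]
force: [0.4, 0.1, -0.1]
gripper_width: 85.0
```

```bash
cat > pul.py <<'E'
from h import *
import sys
s=st();p,d,P,m=wrist(sys.argv[1])
r=np.hypot(P[...,0]-587,P[...,1]-27.8)
for z0,z1 in((100,107),(79,87),(66,75)):
    q=P[(r<40)&(P[...,2]>z0)&(P[...,2]<z1)]
    print(z0,len(q),np.median(q[:,2]) if len(q) else '',q.mean(0) if len(q) else '',cv2.minEnclosingCircle(q[:,:2].astype(np.float32)) if len(q)>5 else '')
q=P[(r<29)&(r>20)&(P[...,2]>66)&(P[...,2]<75)];A=np.c_[q[:,:2]-q[:,:2].mean(0),np.ones(len(q))];print('rim plane',np.linalg.lstsq(A,q[:,2],rcond=None)[0])
E
python3 pul.py w8; python3 -c "
from h import *
print(plan([505,235,200],180))"
```

```text
t 10.72 pos [587.9  28.2 188.2] xa 14.99 tilt [0.0012 0.0006] F [ 0.4  0.1 -0.1] w 85.0 q [-36.  38.  42. 103. -32.  52. -55.]
100 1277 103.67129480593518 [588.24215912  28.14323458 103.27457945] ((587.5488891601562, 27.836973190307617), 12.27660083770752)
79 875 82.15977307535245 [594.28377743  30.20197616  82.01329691] ((586.5092163085938, 28.01158332824707), 17.68614387512207)
66 4603 68.65610400750317 [590.102819    28.98696177  68.97839268] ((586.5194702148438, 28.046232223510742), 31.16900634765625)
rim plane [ 4.38158569e-04 -3.22537581e-03  6.84571409e+01]
[-0.0264, -0.2212, -0.0124, 0.02, -0.03, -165.02]
```

View pics/w8.png

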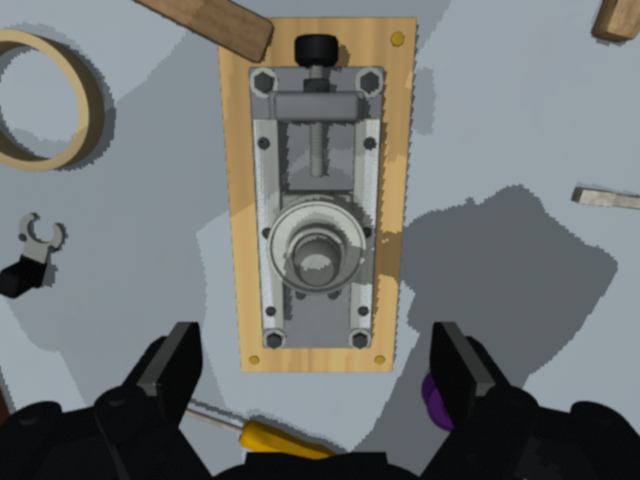

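The pulley is seated and level. With the spindle top at its known 104.5 as reference, the hub top is at 83. Next the clip.

```bash
cat > clip.py <<'E'
from h import *
import sys
z=np.load(sys.argv[1]+'.npz');P=z['P']
r=np.hypot(P[...,0]-500,P[...,1]-235)<60
g=P[r&(P[...,2]>22)&(P[...,2]<36)];f=P[r&(P[...,2]>1.8)&(P[...,2]<9)]
print('grip',len(g),g.mean(0),np.median(g[:,2]),cv2.minAreaRect(g[:,:2].astype(np.float32)))
m=(r&(P[...,2]>1.8)&(P[...,2]<9)).astype(np.uint8)
m=cv2.morphologyEx(m,cv2.MORPH_OPEN,np.ones((2,2)))
f=P[m>0];print('fork',len(f),f.mean(0))
top=g[g[:,2]>26]
c0=np.array(cv2.minAreaRect(top[:,:2].astype(np.float32))[0]);v=f.mean(0)[:2]-c0;print('top rect',cv2.minAreaRect(top[:,:2].astype(np.float32)),'dir to fork',np.degrees(np.arctan2(v[1],v[0])))
E
python3 clip.py w8; python3 -c "
from h import *
print(plan([500,230,140],-13))"
```

```text
grip 674 [487.6702754  238.59412613  28.10691921] 28.894090073063644 ((485.615234375, 239.1558380126953), (15.775639533996582, 22.717897415161133), 88.38926696777344)
fork 1358 [nan nan nan]
top rect ((485.554443359375, 239.27821350097656), (15.534435272216797, 22.5893497467041), 88.38926696777344) dir to fork nan
[-0.0325, -0.2176, 0.0476, -0.02, -0.01, 27.98]
```

>>> jog_arm([
  [-0.01,-0.06,0,0,0,8,0.085],
  [-0.02,-0.12,0.01,0,0,14,0.085],
  [-0.03,-0.18,0.03,0,0,20,0.085],
  [-0.033,-0.218,0.048,0,0,20,0.085],
  [-0.033,-0.218,0.048,0,0,20,0.085],
  [-0.033,-0.218,0.048,0,0,20,0.085],
  [-0.033,-0.218,0.048,0,0,20,0.085],
])

```text
clock: 11.65
ee_pos: [500.0, 229.0, 139.9]
tool_rot: [[0.996, -0.089, 0.001], [-0.089, -0.996, 0.0], [0.001, -0.0, -1.0]]
force: [-0.0, -0.5, 0.4]
gripper_width: 84.9
```

```bash
sed -i 's/^z=np.load/#/; s/^#(sys.*$/st();p,d,P,m=wrist(sys.argv[1]);P=np.nan_to_num(P,nan=-99)/' clip.py; python3 clip.py w9
```

```text
t 11.65 pos [500.  229.  139.9] xa -5.12 tilt [0.0006 0.0002] F [-0.  -0.5  0.4] w 84.9 q [-61.  41.  46. 110. -41.  46. -88.]
grip 930 [486.89355809 241.32127895  28.5678386 ] 29.12241683920081 ((485.5834045410156, 241.6304931640625), (17.131074905395508, 21.812923431396484), 79.11212158203125)
fork 1633 [509.49637539 235.44486515   3.87122936]
top rect ((485.5579528808594, 241.6278839111328), (16.7768611907959, 21.714885711669922), 83.28694915771484) dir to fork -14.482324390974487
```

View pics/w9.png

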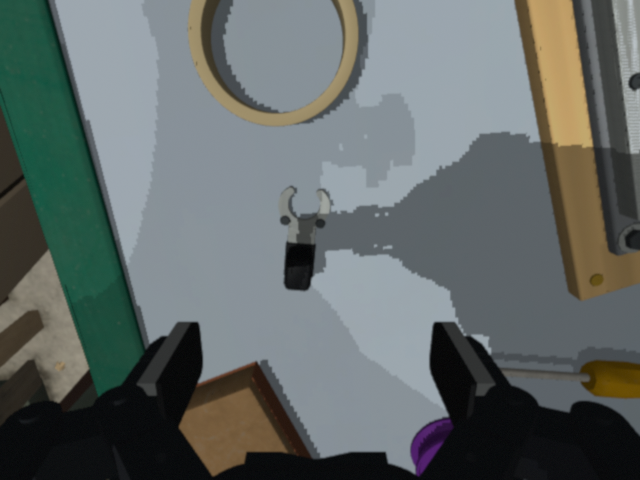

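Run:
```python
from h import *
z=np.load('w9.npz');P=z['P'];p=z['p']
cv2.imwrite('pics/w9c.png',cv2.cvtColor(cv2.resize(p[170:310,240:370],None,fx=4.2,fy=4.2,interpolation=cv2.INTER_CUBIC),cv2.COLOR_RGB2BGR))
# steel fork symmetry: optimise pose so that fork points are symmetric about the axis
r=np.hypot(P[...,0]-500,P[...,1]-235)<60
f=P[r&(P[...,2]>2.5)&(P[...,2]<8)]
for yaw in np.arange(-16,-3,1.):
    a=np.radians(yaw);ex=np.array([np.cos(a),np.sin(a)]);ey=np.array([-ex[1],ex[0]])
    c=(f[:,:2]-[485.6,241.4])@np.c_[ex,ey]
    fr=c[(c[:,0]>32)&(c[:,0]<60)];lo,hi=np.percentile(fr[:,1],[2,98]);x1=np.percentile(c[:,0],99.5)
    st=c[(c[:,0]>12)&(c[:,0]<24)];l2,h2=np.percentile(st[:,1],[3,97])
    print(yaw,'fork w %.1f mid %.2f  stem w %.1f mid %.2f  front %.1f'%(hi-lo,(lo+hi)/2,h2-l2,(l2+h2)/2,x1))
```

```text
-16.0 fork w 31.9 mid 3.92  stem w 17.7 mid 2.28  front 48.6
-15.0 fork w 32.0 mid 3.28  stem w 17.6 mid 1.91  front 48.6
-14.0 fork w 32.0 mid 2.63  stem w 17.2 mid 1.43  front 48.5
-13.0 fork w 32.0 mid 2.01  stem w 17.1 mid 1.08  front 48.4
-12.0 fork w 32.1 mid 1.36  stem w 17.1 mid 0.77  front 48.3
-11.0 fork w 32.0 mid 0.69  stem w 17.0 mid 0.50  front 48.4
-10.0 fork w 31.9 mid 0.01  stem w 17.0 mid 0.11  front 48.4
-9.0 fork w 31.9 mid -0.66  stem w 17.0 mid -0.20  front 48.4
-8.0 fork w 31.8 mid -1.33  stem w 17.1 mid -0.54  front 48.3
-7.0 fork w 31.7 mid -2.02  stem w 17.2 mid -0.84  front 48.3
-6.0 fork w 31.7 mid -2.65  stem w 17.2 mid -1.15  front 48.4
-5.0 fork w 31.7 mid -3.27  stem w 17.2 mid -1.45  front 48.5
-4.0 fork w 31.7 mid -3.90  stem w 17.9 mid -2.09  front 48.6
```

View pics/w9c.png

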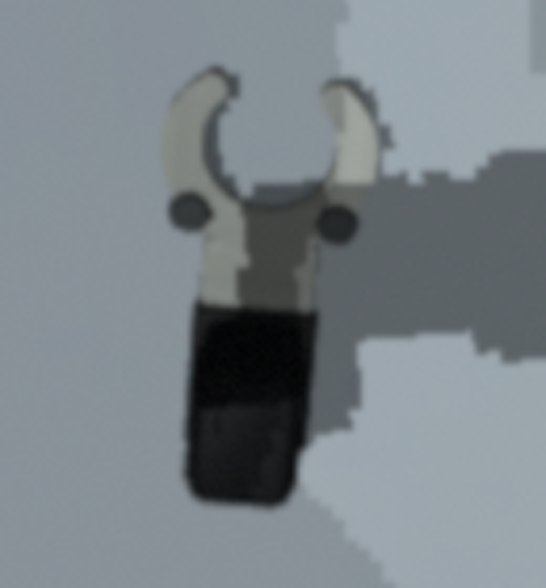

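Clip yaw is −10°; its symmetry about the axis checks for both fork and stem. Gripping across its 16 mm width.

```bash
python3 -c "
from h import *
print(plan([484.5,241.6,70],-10));print(plan([484.5,241.6,31],-10))"
```

```text
[-0.0166, -0.011, 0.0699, -0.03, -0.03, 4.89]
[-0.0166, -0.011, 0.1089, -0.03, -0.03, 4.89]
```

>>> jog_arm([
  [-0.0166,-0.011,0.04,0,0,4.9,0.085],
  [-0.0166,-0.011,0.07,0,0,4.9,0.06],
  [-0.0166,-0.011,0.09,0,0,4.9,0.06],
  [-0.0166,-0.011,0.109,0,0,4.9,0.05],
  [-0.0166,-0.011,0.109,0,0,4.9,0.04],
  [-0.0166,-0.011,0.109,0,0,4.9,0.04],
], newtons=120)

```text
clock: 12.45
ee_pos: [485.0, 241.5, 31.6]
tool_rot: [[0.985, -0.174, 0.001], [-0.174, -0.985, 0.001], [0.001, -0.001, -1.0]]
force: [0.6, 0.4, -0.1]
gripper_width: 39.7
```

```bash
python3 clip.py w10; python3 -c "
from h import *
print(plan([484.5,241.6,31],-10))"
```

```text
t 12.45 pos [485.  241.5  31.6] xa -10.04 tilt [0.0014 0.0008] F [ 0.6  0.4 -0.1] w 39.7 q [-58.  50.  36. 113. -52.  35. -85.]
grip 5130 [488.83658129 240.92129472  28.82093926] 29.118375853796756 ((485.0457458496094, 241.4711151123047), (67.68473052978516, 24.325593948364258), 80.40389251708984)
fork 4683 [508.91524027 235.00040019   3.74532313]
top rect ((485.0235900878906, 241.49111938476562), (67.29883575439453, 24.275205612182617), 80.40389251708984) dir to fork -15.198886723765515
[-0.0005, 0.0002, 0.0007, -0.07, -0.08, -0.02]
```

View pics/w10.png

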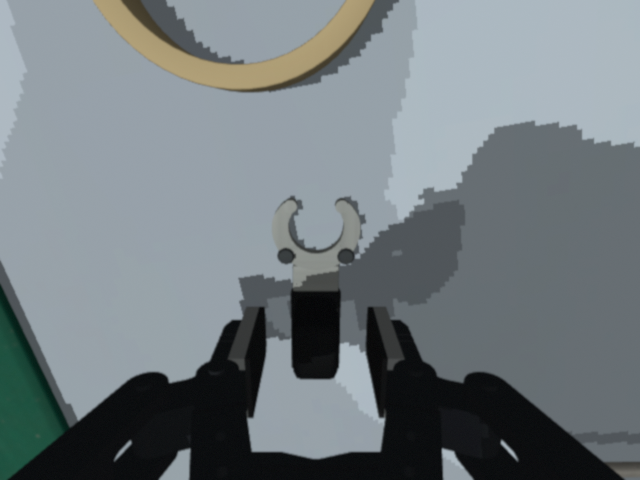

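Well centred and aligned: grip at (315,335), fork pointing straight up the picture. Closing, then lifting.

>>> jog_arm([
  [-0.0005,0,0.0005,0,0,0,0.01],
  [-0.0005,0,0.0005,0,0,0,0.01],
  [-0.0005,0,0.0005,0,0,0,0.01],
  [-0.0005,0,0.0005,0,0,0,0.01],
  [-0.0005,0,-0.02,0,0,0,0.01],
  [-0.0005,0,-0.06,0,0,0,0.01],
  [-0.0005,0,-0.1,0,0,0,0.01],
  [-0.0005,0,-0.1,0,0,0,0.01],
], newtons=120)

```text
clock: 13.5
ee_pos: [485.3, 242.3, 134.2]
tool_rot: [[0.985, -0.174, 0.005], [-0.174, -0.985, 0.003], [0.004, -0.004, -1.0]]
force: [-1.6, 0.7, -0.8]
gripper_width: 13.3
```

```bash
cat > inhand.py <<'E'
from h import *
import sys
s=st();p,d,P,m=wrist(sys.argv[1])
R=np.array(s['tool_rot']);T=(P-np.array(s['ee_pos']))@R;T=np.nan_to_num(T,nan=-999)
b=(abs(T[...,1])<25)&(T[...,0]>8)&(T[...,0]<75)&(abs(T[...,2]-25)<10)
f=T[b];print('fork n',len(f),'z med',np.median(f[:,2]))
k=f[(f[:,0]>25)];A=np.c_[k[:,:2],np.ones(len(k))]
for _ in range(3):
    x=np.linalg.lstsq(A,k[:,2],rcond=None)[0];e=abs(k[:,2]-A@x)<1.5;k=k[e];A=A[e]
print('plane slope x,y deg',np.degrees(np.arctan(x[:2])),'z at x=39:',x[0]*39+x[2],len(k))
fr=k[k[:,0]>30];print('fork y',np.percentile(fr[:,1],[1,99]),'x front',np.percentile(k[:,0],99.5))
for lo in (25,30,35,40,45):
    w=k[(k[:,0]>lo)&(k[:,0]<lo+5)];print(lo,np.round(np.percentile(w[:,1],[1,99]),1),round(np.mean(np.percentile(w[:,1],[1,99])),2)) if len(w)>5 else 0
# throat: inner gap
E
python3 inhand.py w11; python3 -c "
from h import *
print(plan([530,12,170],15))"
```

```text
t 13.5 pos [485.3 242.3 134.2] xa -10.01 tilt [0.0047 0.0034] F [-1.6  0.7 -0.8] w 13.3 q [-64.  42.  47. 112. -43.  45. -92.]
fork n 5413 z med 27.988135197021144
plane slope x,y deg [ 1.22537021 -0.08995477] z at x=39: 28.245637828962188 2609
fork y [-15.87483543  16.47550604] x front 49.70866765326168
25 [-13.9  14.5] 0.29
30 [-15.   15.9] 0.42
35 [-16.2  16.8] 0.31
40 [-15.8  16.4] 0.26
45 [-13.8  14.4] 0.29
[0.0848, 0.2188, -0.0377, -0.13, -0.18, -24.99]
```

View pics/w11.png

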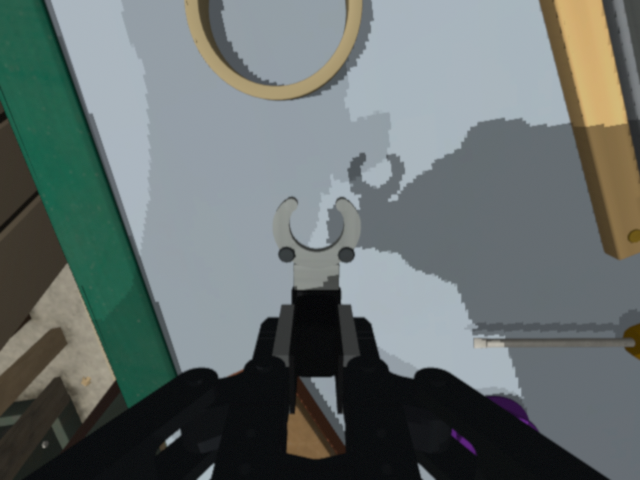

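```bash
python3 -c "
from h import *
st();print(plan([508,7,170],15))"
```

```text
t 13.55 pos [484.6 242.3 132.7] xa -9.99 tilt [0.003  0.0025] F [-0.5 -0.4 -0.4] w 14.1 q [-64.  42.  46. 112. -43.  45. -92.]
[0.064, 0.2275, -0.0378, -0.13, -0.18, -24.99]
```

>>> jog_arm([
  [0.01,0.04,-0.025,0,0,-5,0.01],
  [0.03,0.1,-0.037,0,0,-12,0.01],
  [0.05,0.155,-0.037,0,0,-20,0.01],
  [0.064,0.21,-0.038,-0.1,-0.2,-25,0.01],
  [0.064,0.2275,-0.038,-0.1,-0.2,-25,0.01],
  [0.064,0.2275,-0.038,-0.1,-0.2,-25,0.01],
  [0.064,0.2275,-0.038,-0.1,-0.2,-25,0.01],
  [0.064,0.2275,-0.038,-0.1,-0.2,-25,0.01],
])

```text
clock: 14.55
ee_pos: [508.0, 8.4, 169.9]
tool_rot: [[0.965, 0.261, -0.001], [0.261, -0.965, 0.001], [-0.001, -0.001, -1.0]]
force: [0.5, 0.5, -0.2]
gripper_width: 13.5
```

```bash
python3 inhand.py w12;python3 - <<'E'
from h import *
P=np.load('w12.npz')['P']
r=np.hypot(P[...,0]-587,P[...,1]-27.8)
for z0,z1 in((100,107),(79,87),(66,75)):
    q=P[(r<40)&(P[...,2]>z0)&(P[...,2]<z1)]
    print(z0,len(q),np.median(q[:,2]),cv2.minEnclosingCircle(q[:,:2].astype(np.float32)))
print(plan([510.2,7.4,117],15))
E
```

```text
t 14.55 pos [508.    8.4 169.9] xa 15.12 tilt [-0.0008  0.0006] F [ 0.5  0.5 -0.2] w 13.5 q [-38.  33.  42. 115. -32.  44. -51.]
fork n 5408 z med 27.988476150405656
plane slope x,y deg [1.25743559 0.03095196] z at x=39: 28.24693876773634 2640
fork y [-16.29010618  15.85894111] x front 49.80098045816021
25 [-14.3  14. ] -0.15
30 [-15.7  15.2] -0.25
35 [-16.6  16.1] -0.24
40 [-16.2  16. ] -0.15
45 [-14.2  14.1] -0.09
100 2223 103.62049780935797 ((587.031005859375, 27.627506256103516), 12.132542610168457)
79 1414 82.32689358117389 ((586.5184326171875, 27.94841766357422), 17.532384872436523)
66 7829 68.4661855990607 ((586.4566040039062, 27.86582374572754), 31.148479461669922)
[0.0019, 0.0014, 0.053, -0.04, 0.03, 0.11]
```

View pics/w12.png

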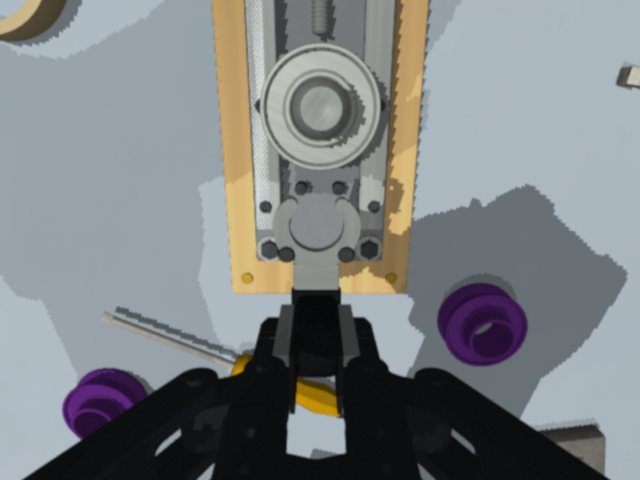

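Run:
```python
from h import *
s=read_state();print(plan([510.2,7.35,115.4],15,s))
st()
```

```text
[0.0019, 0.0015, 0.0546, -0.04, 0.03, 0.11]
t 14.6 pos [508.    8.3 170. ] xa 15.11 tilt [-0.0007  0.0006] F [ 0.9 -0.2 -0.1] w 13.6 q [-38.  33.  42. 115. -32.  44. -51.]
```

>>> jog_arm([
  [0.0019,0.0015,0.02,0,1.2,0.1,0.01],
  [0.0019,0.0015,0.045,0,1.2,0.1,0.01],
  [0.0019,0.0015,0.0546,0,1.2,0.1,0.01],
  [0.0019,0.0015,0.0546,0,1.2,0.1,0.01],
  [0.0019,0.0015,0.0546,0,1.2,0.1,0.01],
])

```text
clock: 15.22
ee_pos: [510.6, 7.4, 116.0]
tool_rot: [[0.966, 0.259, 0.02], [0.259, -0.966, 0.006], [0.021, -0.001, -1.0]]
force: [0.9, -0.5, 0.3]
gripper_width: 13.6
```

```bash
cat > chk.py <<'E'
from h import *
import sys
s=st();p,d,P,m=wrist(sys.argv[1]);P=np.nan_to_num(P,nan=-999)
c0=np.array([586.9,27.85]);a=np.radians(15);E=np.c_[[np.cos(a),np.sin(a)],[-np.sin(a),np.cos(a)]]
Q=np.dstack([(P[...,:2]-c0)@E,P[...,2]])
r=np.hypot(Q[...,0],Q[...,1])
q=Q[(r<15)&(Q[...,2]>99.5)&(Q[...,2]<107)];print('top z',np.median(q[:,2]),cv2.minEnclosingCircle(q[:,:2].astype(np.float32)))
hub=Q[(Q[...,0]>-25)&(Q[...,0]<30)&(abs(Q[...,1])<22)&(Q[...,2]>79)&(Q[...,2]<84)];print('hub',len(hub),np.median(hub[:,2]),cv2.minEnclosingCircle(hub[:,:2].astype(np.float32)))
tx=(np.array(s['ee_pos'])[:2]-c0)@E;print('TCP in tens',tx)
f=Q[(Q[...,0]-tx[0]>25)&(Q[...,0]-tx[0]<55)&(abs(Q[...,1])<20)&(Q[...,2]>84.3)&(Q[...,2]<92)]
A=np.c_[f[:,0]-tx[0]-39,f[:,1],np.ones(len(f))]
for _ in range(3):
    x=np.linalg.lstsq(A,f[:,2],rcond=None)[0];e=abs(f[:,2]-A@x)<1.2;f=f[e];A=A[e]
print('fork plane deg',np.degrees(np.arctan(x[:2])),'top z',x[2],len(f),'front rel TCP',np.percentile(f[:,0],99.5)-tx[0],'abs',np.percentile(f[:,0],99.5),'ymid',np.percentile(f[:,1],[1,99]).mean(),np.percentile(f[:,1],[1,99]))
E
python3 chk.py w13
```

```text
t 15.22 pos [510.6   7.4 116. ] xa 15.02 tilt [0.0204 0.0061] F [ 0.9 -0.5  0.3] w 13.6 q [-33.  37.  36. 117. -38.  36. -46.]
top z 103.54661963536765 ((0.09288403391838074, 0.04850273206830025), 12.440001487731934)
hub 2358 82.3630319426561 ((-0.3094383478164673, 0.11335554718971252), 17.632722854614258)
TCP in tens [-7.89839923e+01  2.74569317e-03]
fork plane deg [0.00491343 0.07482219] top z 88.62653333987916 2532 front rel TCP 50.16097803812873 abs -28.823014232804763 ymid 0.22123885448280056 [-15.70511395  16.14759166]
```

View pics/w13.png

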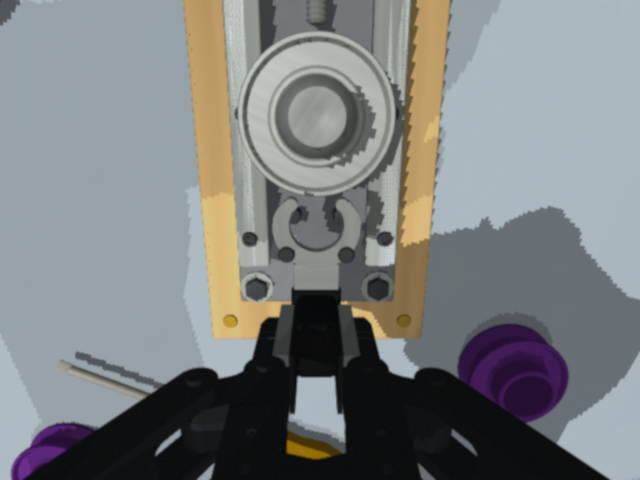

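Level, centred to 0.2 mm, and about 1.5 mm above the hub. Advancing along the rails.

>>> jog_arm([
  [0.004,0.0001,0.0005,0,0,0,0.01],
  [0.009,0.0001,0.0006,0,0,0,0.01],
  [0.013,0.0001,0.0007,0,0,0,0.01],
  [0.016,0.0001,0.0008,0,0,0,0.01],
  [0.018,0.0001,0.0008,0,0,0,0.01],
  [0.018,0.0001,0.0008,0,0,0,0.01],
])

```text
clock: 16.02
ee_pos: [528.1, 12.0, 115.6]
tool_rot: [[0.966, 0.259, 0.02], [0.259, -0.966, 0.006], [0.021, -0.001, -1.0]]
force: [-0.1, 0.3, -1.1]
gripper_width: 13.9
```

```bash
python3 chk.py w14
```

```text
t 16.02 pos [528.1  12.  115.6] xa 15.02 tilt [0.0204 0.0061] F [-0.1  0.3 -1.1] w 13.9 q [-33.  38.  36. 115. -38.  37. -47.]
top z 103.58597757065945 ((0.4248753786087036, 0.07853709161281586), 12.425758361816406)
hub 1765 82.30808194937556 ((-4.40607213973999, -1.3770744800567627), 21.87580680847168)
TCP in tens [-60.94140889  -0.06832103]
fork plane deg [-0.00604243  0.04492356] top z 88.21349163346683 2497 front rel TCP 49.63344093592793 abs -11.307967954495483 ymid 0.13936613927978758 [-15.79226149  16.07099377]
```

View pics/w14.png

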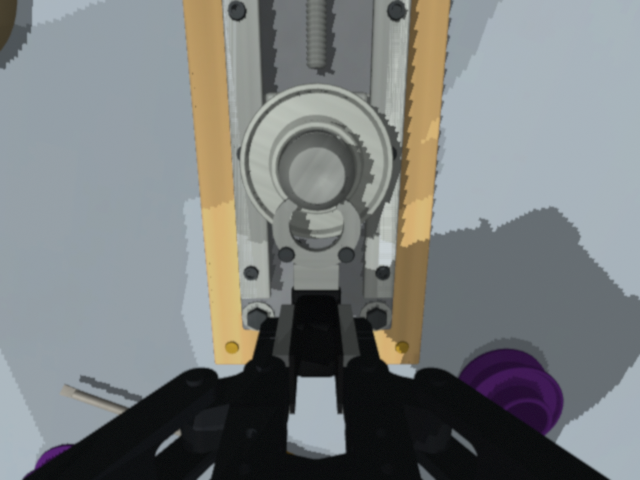

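>>> jog_arm([
  [0.001,0.0001,0,0,0,0,0.01],
  [0.002,0.0001,0,0,0,0,0.01],
  [0.003,0.0001,0.0001,0,0,0,0.01],
  [0.004,0.0001,0.0001,0,0,0,0.01],
  [0.005,0.0001,0.0001,0,0,0,0.01],
  [0.006,0.0001,0.0001,0,0,0,0.01],
  [0.007,0.0001,0.0001,0,0,0,0.01],
  [0.008,0.0001,0.0002,0,0,0,0.01],
])

```text
clock: 17.08
ee_pos: [535.3, 13.9, 115.4]
tool_rot: [[0.966, 0.259, 0.019], [0.259, -0.966, 0.006], [0.02, -0.001, -1.0]]
force: [-4.2, -0.8, -0.5]
gripper_width: 13.6
```

Contact, and 4.3 N is the block's sliding friction. Continuing.

>>> jog_arm([
  [0.001,0,0,0,0,0,0.01],
  [0.002,0,0,0,0,0,0.01],
  [0.003,0,0.0001,0,0,0,0.01],
  [0.004,0,0.0001,0,0,0,0.01],
  [0.005,0,0.0001,0,0,0,0.01],
])

```text
clock: 17.7
ee_pos: [540.2, 15.2, 115.4]
tool_rot: [[0.966, 0.259, 0.019], [0.259, -0.966, 0.006], [0.02, -0.001, -1.0]]
force: [-5.0, -1.9, -1.4]
gripper_width: 13.7
```

>>> jog_arm([
  [0.001,0,0,0,0,0,0.01],
  [0.002,0,0,0,0,0,0.01],
  [0.003,0,0.0001,0,0,0,0.01],
  [0.004,0,0.0001,0,0,0,0.01],
])

```text
clock: 18.2
ee_pos: [544.1, 16.3, 115.4]
tool_rot: [[0.966, 0.259, 0.019], [0.259, -0.966, 0.006], [0.02, -0.001, -1.0]]
force: [-4.3, -1.1, -1.5]
gripper_width: 13.7
```

```bash
python3 chk.py w15
```

```text
t 18.2 pos [544.1  16.3 115.4] xa 15.01 tilt [0.0194 0.0062] F [-4.3 -1.1 -1.5] w 13.7 q [-33.  40.  36. 113. -37.  39. -48.]
top z 103.78610676763292 ((7.99235725402832, -0.1620640754699707), 11.701130867004395)
hub 1671 82.31587238682002 ((6.277732849121094, 0.23385676741600037), 21.326988220214844)
TCP in tens [-44.3044443   -0.12963146]
fork plane deg [-0.07553383 -0.01513232] top z 87.87034014841444 2194 front rel TCP 47.34232961910811 abs 3.037885316179345 ymid 0.040438513792665276 [-16.17760821  16.25848524]
```

View pics/w15.png

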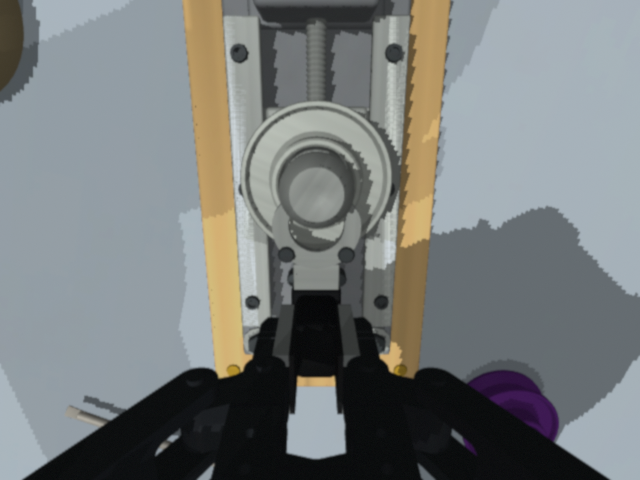

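The block is sliding with the clip (about 9 mm) and the jaws are at the groove. Shorter bursts now.

>>> jog_arm([
  [0.001,0,0,0,0,0,0.01],
  [0.002,0,0,0,0,0,0.01],
  [0.003,0,0.0001,0,0,0,0.01],
])

```text
clock: 18.62
ee_pos: [546.3, 16.9, 115.1]
tool_rot: [[0.966, 0.259, 0.018], [0.259, -0.966, 0.006], [0.019, -0.001, -1.0]]
force: [-9.3, -2.4, 0.2]
gripper_width: 13.5
```

Force up to 9.6 N: the block is on the screw. Half-millimetre steps.

>>> jog_arm([
  [0.0008,0,0,0,0,0,0.01],
  [0.0013,0,0,0,0,0,0.01],
])

```text
clock: 18.88
ee_pos: [547.1, 17.0, 114.9]
tool_rot: [[0.966, 0.259, 0.017], [0.259, -0.966, 0.006], [0.018, -0.001, -1.0]]
force: [-6.4, -1.7, -0.4]
gripper_width: 13.2
```

```bash
python3 chk.py w16
```

```text
t 18.88 pos [547.1  17.  114.9] xa 14.99 tilt [0.0165 0.006 ] F [-6.4 -1.7 -0.4] w 13.2 q [-33.  40.  36. 112. -37.  39. -48.]
top z 103.77948016317129 ((8.336065292358398, 0.16567564010620117), 11.737893104553223)
hub 1632 82.23298364685809 ((7.911180019378662, 0.0032025128602981567), 20.091779708862305)
TCP in tens [-41.27441743  -0.12260467]
fork plane deg [-0.39527004  0.10435739] top z 87.30891142263484 2132 front rel TCP 47.36112406651075 abs 6.086706636476015 ymid 0.016248008182595086 [-16.82820784  16.86070386]
```

View pics/w16.png

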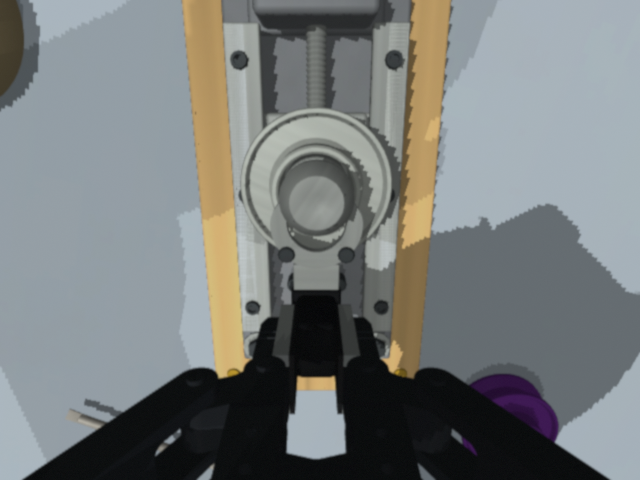

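The fork has spread from 32.3 to 33.7 mm, so the lips are riding over the groove. Pushing on.

>>> jog_arm([
  [0.0007,0,0,0,0,0,0.01],
  [0.0014,0,0,0,0,0,0.01],
])

```text
clock: 19.18
ee_pos: [547.8, 17.2, 114.7]
tool_rot: [[0.966, 0.259, 0.015], [0.258, -0.966, 0.006], [0.016, -0.002, -1.0]]
force: [-7.2, -1.5, -0.5]
gripper_width: 13.7
```

>>> jog_arm([
  [0.001,0,-0.0002,0,0.2,0,0.01],
  [0.002,0,-0.0003,0,0.3,0,0.01],
  [0.002,0,-0.0003,0,0.3,0,0.01],
])

```text
clock: 19.55
ee_pos: [550.0, 17.8, 115.1]
tool_rot: [[0.966, 0.259, 0.021], [0.258, -0.966, 0.007], [0.022, -0.002, -1.0]]
force: [-2.2, -0.9, -1.0]
gripper_width: 13.9
```

```bash
sed -i 's/(r<15)/(np.hypot(Q[...,0]-10,Q[...,1])<22)/' chk.py; python3 chk.py w17
```

```text
t 19.55 pos [550.   17.8 115.1] xa 14.98 tilt [0.0208 0.0072] F [-2.2 -0.9 -1. ] w 13.9 q [-33.  40.  36. 112. -38.  39. -48.]
top z 103.57516259976137 ((11.271994590759277, -0.1115388423204422), 12.574894905090332)
hub 1422 82.20328721022538 ((9.674430847167969, 0.1782582402229309), 18.289321899414062)
TCP in tens [-38.22133402  -0.1700202 ]
fork plane deg [-0.10652764  0.19007862] top z 87.69922844392052 2160 front rel TCP 48.41065963699265 abs 10.189325612558877 ymid -0.020062886271322355 [-17.2686191   17.22849333]
```

View pics/w17.png

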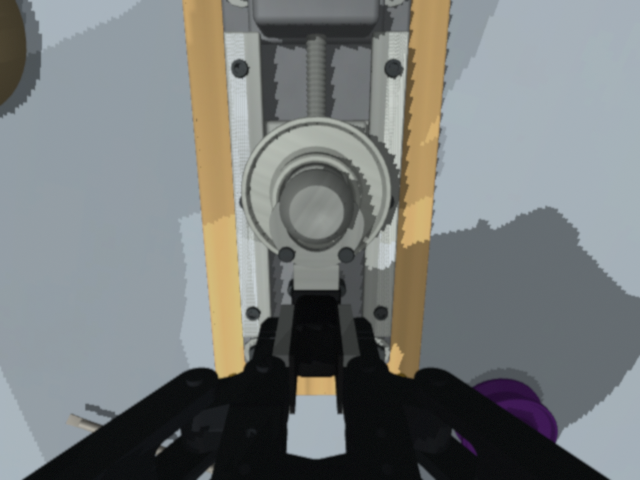

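Lips are about 3.7 mm short of the spindle's widest point and the force is easing. Not snapped yet.

>>> jog_arm([
  [0.001,0,0,0,0,0,0.01],
  [0.002,0,0,0,0,0,0.01],
  [0.003,0,0,0,0,0,0.01],
])

```text
clock: 19.98
ee_pos: [554.0, 18.9, 115.6]
tool_rot: [[0.966, 0.259, 0.023], [0.259, -0.966, 0.007], [0.024, -0.001, -1.0]]
force: [4.9, 2.1, -1.3]
gripper_width: 13.6
```

The force reversed to +5 N, so it has snapped. Checking.

```bash
python3 chk.py w18
```

```text
t 19.98 pos [554.   18.9 115.6] xa 15.0 tilt [0.0227 0.0073] F [ 4.9  2.1 -1.3] w 13.6 q [-33.  40.  36. 111. -38.  39. -49.]
top z 103.58386364386699 ((9.841535568237305, -0.06621795892715454), 12.311505317687988)
hub 1191 82.20919899686656 ((10.191351890563965, 0.24467849731445312), 17.416650772094727)
TCP in tens [-34.14932099  -0.1603808 ]
fork plane deg [-0.33134483  0.05162036] top z 88.3490643945654 1508 front rel TCP 50.44167449007441 abs 16.292353500730016 ymid 0.049559625599837176 [-16.85935566  16.95847491]
```

View pics/w18.png

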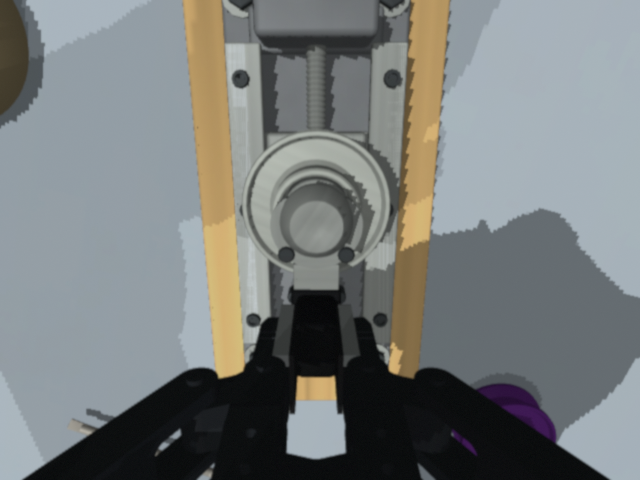

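>>> jog_arm([
  [0.001,0,0.0003,0,0,0,0.01],
  [0.002,0,0.0005,0,0,0,0.01],
  [0.003,0,0.0007,0,0,0,0.01],
  [0.004,0,0.0009,0,0,0,0.01],
])

```text
clock: 20.52
ee_pos: [557.5, 19.8, 114.6]
tool_rot: [[0.966, 0.259, 0.022], [0.259, -0.966, 0.007], [0.023, -0.001, -1.0]]
force: [-4.5, -0.7, 1.8]
gripper_width: 13.4
```

Home against the saddle, and the block is being pushed back toward the screw. Short steps.

>>> jog_arm([
  [0.0008,0,0,0,0,0,0.01],
  [0.0016,0,0,0,0,0,0.01],
  [0.0024,0,0,0,0,0,0.01],
])

```text
clock: 20.9
ee_pos: [559.0, 20.2, 114.5]
tool_rot: [[0.966, 0.259, 0.02], [0.258, -0.966, 0.007], [0.021, -0.002, -1.0]]
force: [-13.1, -2.4, 8.4]
gripper_width: 13.6
```

```bash
python3 chk.py w19
```

```text
t 20.9 pos [559.   20.2 114.5] xa 14.98 tilt [0.0199 0.0073] F [-13.1  -2.4   8.4] w 13.6 q [-33.  41.  36. 110. -37.  40. -49.]
top z 103.5880449433327 ((10.982596397399902, 0.22373399138450623), 12.37496566772461)
hub 1068 82.1836499520845 ((5.167450904846191, -0.824667751789093), 23.029483795166016)
TCP in tens [-28.97299934  -0.19088299]
fork plane deg [-0.73699372  0.15554508] top z 87.35832608091712 950 front rel TCP 50.37867238131641 abs 21.40567303759468 ymid 0.030172956619832547 [-16.21567801  16.27602392]
```

View pics/w19.png

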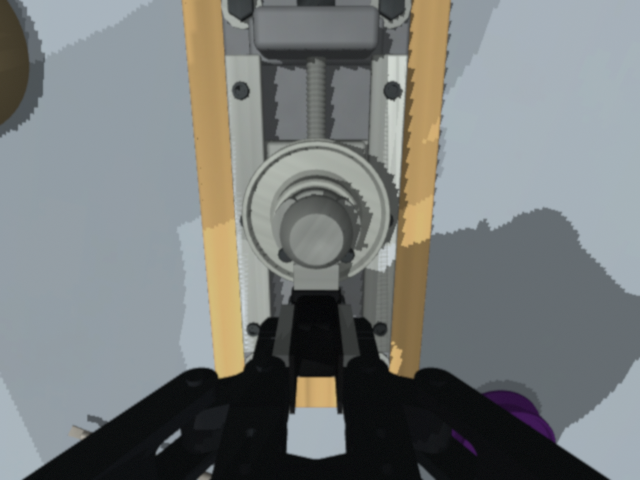

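13.3 N of push, but also 8 N of down-press with the nose slightly low. I'll level the clip a little and push on carefully.

>>> jog_arm([
  [0,0,-0.0001,0,0.4,0,0.01],
  [0.0005,0,-0.0001,0,0.6,0,0.01],
])

```text
clock: 21.2
ee_pos: [558.7, 20.1, 114.5]
tool_rot: [[0.966, 0.258, 0.029], [0.258, -0.966, 0.01], [0.03, -0.002, -1.0]]
force: [-9.6, -3.1, 1.1]
gripper_width: 13.6
```

>>> jog_arm([
  [0.0006,0,0,0,0,0,0.01],
  [0.0012,0,0,0,0,0,0.01],
])

```text
clock: 21.45
ee_pos: [558.8, 20.1, 114.4]
tool_rot: [[0.966, 0.258, 0.026], [0.258, -0.966, 0.01], [0.028, -0.003, -1.0]]
force: [-13.0, -3.3, 8.5]
gripper_width: 13.8
```

Dead stop now: 1.2 mm commanded gave 0.1 mm of motion and 13 N. Ramping to about 20 N.

>>> jog_arm([
  [0.0011,0,-0.0002,0,0.2,0,0.01],
  [0.0014,0,-0.0003,0,0.3,0,0.01],
  [0.0017,0,-0.0003,0,0.3,0,0.01],
  [0.0018,0,-0.0003,0,0.3,0,0.01],
])

```text
clock: 21.95
ee_pos: [558.9, 20.0, 114.3]
tool_rot: [[0.966, 0.258, 0.028], [0.257, -0.966, 0.011], [0.03, -0.004, -1.0]]
force: [-14.8, -2.4, 7.9]
gripper_width: 13.4
```

>>> jog_arm([
  [0.0015,0.0002,-0.0003,0,0.3,0.2,0.01],
  [0.002,0.0002,-0.0005,0,0.4,0.2,0.01],
  [0.0025,0.0002,-0.0005,0,0.4,0.2,0.01],
  [0.0025,0.0002,-0.0005,0,0.4,0.2,0.01],
])

```text
clock: 22.45
ee_pos: [558.9, 20.1, 114.3]
tool_rot: [[0.967, 0.254, 0.03], [0.254, -0.967, 0.013], [0.032, -0.005, -0.999]]
force: [-18.5, -3.0, 8.2]
gripper_width: 13.1
```

```bash
python3 chk.py w20
```

```text
t 22.45 pos [558.9  20.1 114.3] xa 14.7 tilt [0.0296 0.0132] F [-18.5  -3.    8.2] w 13.1 q [-32.  40.  36. 111. -38.  39. -48.]
top z 103.59190333861761 ((11.219745635986328, 0.01768535189330578), 12.29523754119873)
hub 1020 82.10657727687274 ((5.38405704498291, -1.5363340377807617), 22.911914825439453)
TCP in tens [-29.08447362  -0.23472672]
fork plane deg [-0.46602789  0.26582378] top z 87.45577561402774 959 front rel TCP 50.60612157656231 abs 21.521647956744253 ymid -0.13322555163506067 [-16.35849261  16.09204151]
```

View pics/w20.png

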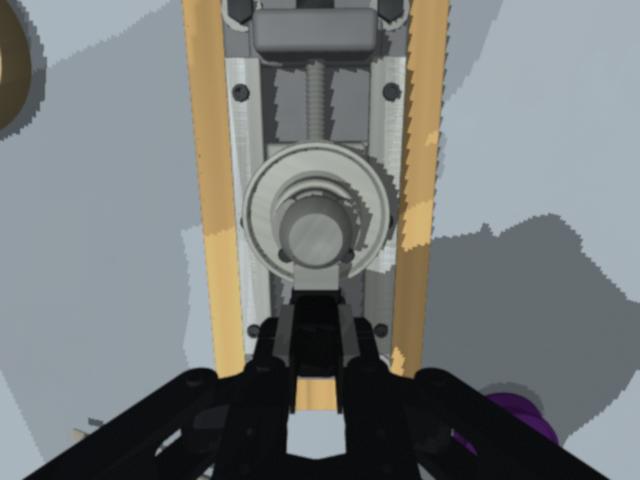

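18.7 N held along the rails with no further motion, so it is home. Now I'll relax the push, settle the clip lightly on the hub, and let go.

>>> jog_arm([
  [0.0004,0,0.0002,0,0,0,0.01],
  [0.0003,0,0.0004,0,0,0,0.01],
  [0.0002,0,0.0005,0,0,0,0.01],
])

```text
clock: 22.88
ee_pos: [558.6, 19.9, 114.1]
tool_rot: [[0.967, 0.254, 0.029], [0.253, -0.967, 0.014], [0.031, -0.006, -0.999]]
force: [-10.3, -1.3, 12.9]
gripper_width: 13.3
```

>>> jog_arm([
  [-0.0002,0,0.0001,0,0,0,0.01],
  [-0.0002,0,0.0001,0,0,0,0.03],
  [-0.0002,0,0.0001,0,0,0,0.04],
  [-0.0002,0,0.0001,0,0,0,0.05],
], newtons=20)

```text
clock: 23.38
ee_pos: [558.7, 20.0, 114.0]
tool_rot: [[0.967, 0.254, 0.029], [0.253, -0.967, 0.014], [0.032, -0.006, -0.999]]
force: [0.4, -0.2, -0.2]
gripper_width: 50.1
```

```bash
python3 chk.py w21
```

```text
t 23.38 pos [558.7  20.  114. ] xa 14.69 tilt [0.0292 0.0135] F [ 0.4 -0.2 -0.2] w 50.1 q [-32.  40.  36. 111. -38.  39. -48.]
top z 103.6070340197455 ((11.093214988708496, -0.13611310720443726), 12.337514877319336)
hub 1084 82.20134423465356 ((10.113845825195312, 0.015892930328845978), 18.003944396972656)
TCP in tens [-29.31163465  -0.2639931 ]
fork plane deg [-1.98671526  0.03922765] top z 87.1882299841873 937 front rel TCP 50.31017794185513 abs 20.99854329383329 ymid -0.0035998156571341866 [-16.33561295  16.32841332]
```

View pics/w21.png

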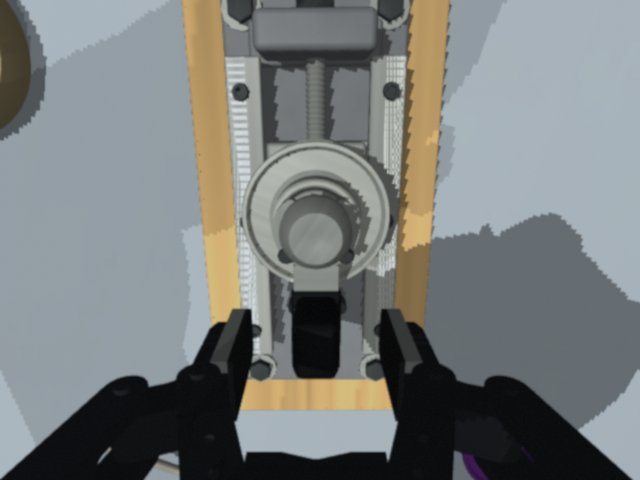

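>>> jog_arm([
  [0,0,0,0,0,0,0.07],
  [0,0,-0.02,0,0,0,0.085],
  [-0.01,0,-0.06,0,-1.8,0,0.085],
  [-0.02,0,-0.1,0,-1.8,0,0.085],
  [-0.02,0,-0.1,0,-1.8,0,0.085],
  [-0.02,0,-0.1,0,-1.8,0,0.085],
])

```text
clock: 24.18
ee_pos: [536.4, 13.9, 213.8]
tool_rot: [[0.967, 0.254, -0.001], [0.254, -0.967, 0.006], [0.001, -0.006, -1.0]]
force: [-0.8, 0.3, -0.5]
gripper_width: 85.0
```

```bash
cat > fin.py <<'E'
from h import *
import sys
s=st();p,d,P,m=wrist(sys.argv[1]);P=np.nan_to_num(P,nan=-999)
c0=np.array([586.9,27.85]);a=np.radians(15);E=np.c_[[np.cos(a),np.sin(a)],[-np.sin(a),np.cos(a)]]
Q=np.dstack([(P[...,:2]-c0)@E,P[...,2]])
q=Q[(np.hypot(Q[...,0]-10,Q[...,1])<22)&(Q[...,2]>99.5)&(Q[...,2]<107)];c=cv2.minEnclosingCircle(q[:,:2].astype(np.float32));print('top',np.median(q[:,2]),c)
bx=c[0][0]
X=Q[...,0]-bx
g=(abs(Q[...,1])<14)&(X<-20)&(X>-60)&(Q[...,2]>105)&(Q[...,2]<120)
print('grip rel spindle',g.sum(),cv2.minAreaRect(np.c_[X[g],Q[...,1][g]].astype(np.float32)),np.median(Q[...,2][g]))
for lo in range(-30,24,3):
    k=(X>lo)&(X<lo+3)&(abs(Q[...,1])<18)&(Q[...,2]>84.5)&(Q[...,2]<92)
    if k.sum()>8: print(lo+1.5,k.sum(),'z',round(np.median(Q[...,2][k]),2),'y',np.round([Q[...,1][k].min(),Q[...,1][k].max()],1))
k=(np.hypot(X,Q[...,1])<17.5)&(Q[...,2]>80)&(Q[...,2]<84);print('hub z',np.median(Q[...,2][k]),k.sum())
rr=np.hypot(X,Q[...,1]);k=(rr>22)&(rr<30)&(Q[...,2]>65)&(Q[...,2]<75);A=np.c_[X[k],Q[...,1][k],np.ones(k.sum())];print('rim',np.linalg.lstsq(A,Q[...,2][k],rcond=None)[0])
E
python3 fin.py w22
```

```text
t 24.18 pos [536.4  13.9 213.8] xa 14.72 tilt [-0.0007  0.0061] F [-0.8  0.3 -0.5] w 85.0 q [-39.  32.  45. 109. -29.  51. -55.]
top 103.57209805015549 ((10.813482284545898, 0.25242096185684204), 12.499181747436523)
grip rel spindle 1121 ((-38.63251495361328, 0.140472412109375), (17.180191040039062, 21.3917179107666), 89.28802490234375) 112.11166652518044
-28.5 131 z 88.04 y [-9.6 10.1]
-25.5 152 z 87.1 y [-8.9  9.3]
-22.5 145 z 87.16 y [-8.3  8.7]
-19.5 147 z 86.96 y [-8.3  8.7]
-16.5 145 z 87.04 y [-8.3 11.6]
-13.5 144 z 87.72 y [-14.3  14.5]
-10.5 87 z 87.93 y [-14.3  14.5]
-7.5 59 z 86.9 y [-15.4  15.6]
-4.5 52 z 87.04 y [-15.9  16.2]
-1.5 59 z 86.96 y [-16.5  16.6]
1.5 58 z 86.82 y [-16.5  16.6]
4.5 55 z 87.05 y [-15.8  15.9]
7.5 52 z 86.91 y [-14.1  14.1]
10.5 18 z 87.5 y [-11.   11.1]
hub z 82.2822286237313 338
rim [ 6.73392105e-03 -3.09727243e-03  6.87359584e+01]
```

View pics/w22.png

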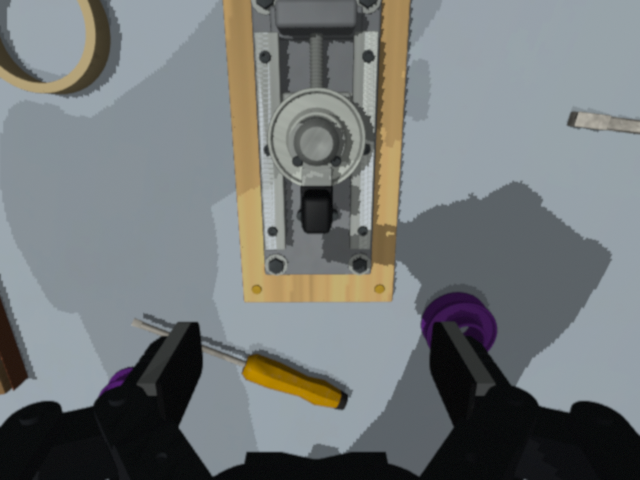

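The clip lies flat: its top reads 87.0, so its underside is 82.5 against the hub's 82.3. The grip centre is at −38.6 mm (−39 when home), aligned to within 1°. Handing in.

```bash
python3 -c "
from h import *
st();print(sign_off())"
```

```text
t 24.23 pos [536.2  13.8 213.3] xa 14.72 tilt [-0.0016  0.0057] F [-0.6  0.8 -0. ] w 85.1 q [-39.  32.  45. 109. -29.  51. -55.]
the job is handed in; nothing more can be done
None
```

The aluminium pulley is back on the spindle, hub up and fully down, and the spring clip is snapped home in the groove with its jaws toward the screw. The job was handed in at 24.2 s, and `sign_off()` gave no verdict.

- **Pulley:** I lowered it onto the flange at 0.5 mm per step and stopped at a contact force of about 7.5 N. The hub top then measured 83 mm, using the spindle top's known height as reference.
- **Clip:** the block slid about 11 mm to the screw, the push peaked at about 10 N, and the force reversed at the snap. I pushed on until the block was back on the screw, then bore on it along the rails. That push read 18.7 N at most, with no further motion.
- **Final camera check:**
  - The clip lies flat, about 0.2 mm above the hub by measurement.
  - Its grip sits at −38.6 mm from the spindle axis (−39 when home) and is under 1° out of line.
  - The rim is level within about 0.4°, the gripper is clear, and I touched none of the other things.

Three readings did not agree cleanly:

- **Down-press while bearing:** the clip also pressed on the hub with about 8 N during the push, and 13 N as I settled it.
- **Jaw tips:** they measured about 1.5 mm short of nominal, which I put down to the depth camera eroding edges, since the clip's width read about as short.
- **Tilt in one picture:** the picture just after opening showed the clip about 2° nose-down. The clearer view from above showed it flat.

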